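# Clamp a chocolate mould on the vibrating table and start it

### The arm

A 6-joint arm with a two-finger parallel gripper is mounted at the origin on a cart in front of the work surface, level with it; the furniture and walls round the work are solid. World frame = base frame: x ahead of the robot, y to its left, z up, the work surface at z = 0. Lengths are in m, angles in rad, forces in N, time in s.
With the tool pointing down it reaches from about 0.35 to 0.775 m from the base axis. Payload 7.3 kg.
Tool frame: the origin (TCP) lies at the very end of the fingers, on their centre line; the grasp point (between the pads) lies 19 mm behind it (robot.tcp_to_grasp is the distance from the TCP to the grasp point, in m); z points along the fingers, y is the direction in which the jaws open and shut (so a half turn about z gives the same grasp; the last joint's range is limited). The gripper opens to 92 mm and grips with 3 to 60 N. Pads are 19 mm wide; open, the fingers measure 130 mm over their backs; the gripper's body (75 mm by 190 mm) begins 47 mm behind the grasp point.
Start: joints at [0.978, 0.342, 1.524, -0, 1.275, -0.146], TCP at [0.227, 0.473, 0.189] pointing down, gripper open.
Joint ranges: [-2.53, 2.53], [-0.77, 2.02], [0.04, 2.7], [-1, 4.14], [0.28, 2.66], [-3.11, 3.11]. Speed limits (rad/s): [2.57, 2.57, 3.14, 3.14, 3.14, 3.14].

### API

Orientations are given as [roll, pitch, yaw] about the fixed x, y, z axes, in that order (R = Rz(yaw) Ry(pitch) Rx(roll)).
In Python, from cell import robot gives the robot as it stands.
- The arm moves only by the tool arm_command, never from a script. Its argument "motion" is a list that holds one entry, the list of rows, each a list of 7 numbers: the turn, a rotation vector about the tool's x, y, z in units of 90 degrees (1.0 is 90 degrees), then the shift along the tool's x, y, z in units of 30 cm (1.0 is 30 cm), then the opening, from -1 (shut) to 1 (fully open). In form: [[[wx, wy, wz, tx, ty, tz, grip], ...]]. A call has 1 to 8 rows; each row is the pose to reach, as a shift and turn from the pose commanded when the call began, along the tool's axes at that moment; what a row does not reach only later rows make up. A row lasts 1/10 s, in which the tool goes at most 50 mm and 8.59 degrees, less where a joint would pass 70% of its speed; a pose out of reach is approached as far as the arm can. A call with a number of a shift or a turn outside -1 to 1 is refused whole. A call with a gripper value outside its range is refused whole. The fingers move at their own pace and stop on an object; "grip_force" is the grip in N (left out, the last holds). Time passes only in rows, so rows that repeat a pose let the fingers close. It gives the time, the measured TCP pose, the force and the opening at its end, in the units of the state.
- robot.observe(): the state, without advancing time (a new reading comes with each control period).
- robot.read_camera(name): name is "scene" or "side" or "wrist"; returns a dict with "image" (480x640x3 uint8, red, green, blue), "z_map" (480x640 float32, m along the optical axis (not along the pixel's ray), 0 where there is no reading), "fov_y" (degrees; the focal length in pixels is half the picture's height over the tangent of half this angle, whatever the lens; pixels are square), "cx", "cy" (the principal point, pixels), "k1" (the pictures are not rectified: a ray, as slopes to the right and down, at radius r is drawn at 1 + k1 r^2 times it, then the intrinsics apply), "cam_to_world" (4x4, takes a point from camera to world coordinates). Camera axes: x right, y down, z forward; pixel columns grow to the right and rows downward; lengths in m; the calibration is good to about 2 mm. A picture is of the moment at which its call begins.
- robot.hand_in(): hands the job in, once; it reports no verdict.
The state is a dict: "time": time; "qpos": joint angles; "qvel": joint speeds; "joint_efforts": joint torques, N m; "tool_pos": TCP position; "tool_rot": TCP orientation; "contact_force": force on the tool from outside, world axes, zero at the start; "torque": the same for the moment, N m; "opening": finger opening in m.
Only numpy, scipy, OpenCV 4.12 (cv2) and the standard library are available. Lean on these libraries where they do the work, as an engineer would, in place of code of your own. Each camera call takes 0.05 s, during which the arm holds its last target.

### The job

Slide the chocolate mould along the vibrating table until it rests fully against the end stop, then turn the clamp's wing handle clockwise until its ratchet slips and clicks, and stop there (three clicks at the very most, or the mould cracks). Then start the table by pressing its recessed button all the way in with the marker pen, let the button spring back, and lay the marker down on the worktop, leaving the other things where they are.

Things in the scene. Friction and masses are not known exactly. Their poses are not given: they have to be found in the camera images.
- table: fixed vibrating table, 250 x 136 mm, plate top 70 mm above the worktop. Origin: centre of its underside. x runs lengthwise (to the robot's right) from the open loading end (-x) to the end stop (+x, face at x = +103 mm, 22 mm high); y points away from the robot; z up. Rails 10 mm high (inner faces at y = +-40 mm) guide the mould. The long side facing the robot has the button
- bridge: clamp bridge, fixed: aluminium bar 28 x 136 x 18 mm on two columns (y = +-56 mm), across the plate at x = +45 mm of the table; its height differs, leaving 5 to 15 mm between pad and mould. Origin: centre of the bar's underside, on the spindle axis; axes as the table's. The spindle with a 30 mm round rubber pad hangs below it, the wing handle stands above it
- handle_center (a point): middle of the black wing handle: on the spindle's vertical axis, half-way up the wings. A bar 84 mm long, 13 mm thick, 20 mm high, with a 33 mm round hub in its middle; a knurled aluminium skirt 50 mm wide below the wings, its top edge 8 mm below this point. Turned clockwise seen from above it goes down with the screw, 4.8 mm per rad
- wing_tip (a point): outer end of one of the two (equal) wings, 42 mm from the axis, at the height of handle_center. At the start this wing points along the table's +y axis
- screw (a joint): rotation of the clamp screw, rad: 0 at the start (raised), growing clockwise seen from above as the pad goes down. Turns with about 0.15 N m and stays where it is left; it comes to a stop, within about 0.6 rad, once the pad presses on the mould
- handle (a joint): slip of the ratchet: rotation of the handle relative to the screw, rad. Stays below 0.22 while the handle drives the screw; once the pad is tight the ratchet slips at about 0.3 N m: the handle jumps ahead and clicks, and clicks again every 0.52 rad. Reads 0.33 to 0.7 after one click, 0.85 to 1.25 after two, 1.4 to 1.75 after three
- start_button (a joint): travel of the start button, m: 0 out, 0.005 fully in. Springs back by itself; full travel takes about 4.5 N
- button_mouth (a point): centre of the mouth of the round hole in the table's long side that faces the robot, near the loading end, 32 mm above the worktop. 30 mm wide, with a low dark rim; it runs along +y of the table. The black button (23 mm wide) lies 8 mm deep in it and is pushed in 5 mm more along +y of the table
- mould_center (a point): centre of the closed two-part chocolate mould: a clear block 150 x 74 x 30 mm (x, y, z) with chocolate eggs inside, 0.35 kg, lying on the plate between the rails, its axes as the table's. Fully against the stop this point is at x = +28 mm, y = 0, z = +85 mm of the table; it must slide 25 to 50 mm in +x, under the raised pad
- marker_center (a point): centre of the marker pen: a round-ended pen 135 mm long (along its own y axis), 16 mm thick, 20 g, lying on the worktop; either end may press the button. With a teaspoon and a scoop it shares three places near x = 0.49 m at y = -0.03, 0.20 and 0.31 m. The worktop round x = 0.48, y = -0.10 m is free for laying it down
- teaspoon_mid (a point): a steel teaspoon 132 mm long, lying down (bystander); the point is its middle
- scoop_mid (a point): a steel coffee scoop 145 mm long (bystander); the point is its middle
- shaker_mid (a point): a plain steel powder shaker 65 mm wide, 103 mm high (bystander); the point is half-way up. It stands before the coffee machine, whose front is at about x = 0.57 m and whose two black handles reach out to x = 0.51 m, 0.23 to 0.30 m above the worktop, at y = -0.18 and +0.105 m: keep arm and gripper clear of them
- sweet_mid (a point): a foil-wrapped sweet 75 mm long (bystander); the point is its middle

How it is judged:
On the way, in this order (a step that is already met when the one before it is completed fails the run):
1. the mould rests against the end stop (x of mould_center in the frame of table above 0.025 m and z of mould_center in the frame of table below 0.089 m), for 0.2 s.
2. the ratchet has clicked and the pad holds the mould (value of joint handle above 0.3 rad and contact force between bridge and mould above 8 N and x of mould_center in the frame of table above 0.025 m), for 0.2 s.
3. the start button is pressed in with the marker, not with the fingers (value of joint start_button above 0.0035 m and contact force between marker and table above 1 N and contact force between the fingers and table below 0.5 N), for 0.06 s.
At the end, for the whole second after the job is handed in: The mould lies flat on the plate within 3 mm of the end stop, clamped by the pad with more than 8 N; the ratchet has clicked at least once and at most three times; the button is out again and the marker lies at rest on the worktop (all of step 2 and z of mould_center in the frame of table below 0.089 m and value of joint handle below 1.85 rad and value of joint start_button below 0.001 m and height (world z) of marker_center below 0.02 m and linear speed of marker below 0.02 m/s); the robot touches nothing.
It fails at once if the ratchet is turned past three clicks (value of joint handle above 1.85 rad).
It fails at once if the table is started before the mould is clamped to the click (value of joint start_button above 0.0035 m and value of joint handle below 0.3 rad).
It fails at once if a bystander is moved by more than 4 cm (distance of any of teaspoon_mid, scoop_mid, shaker_mid, sweet_mid from where it was at the start of the episode above 0.04 m).
It also fails if it takes over 72 s, if anything falls off the work surface, if the arm or the gripper's body presses on something with over 40 N, if the wrist force passes 120 N, or if a joint passes its speed limit or range.

## Working session

There is one attempt and no reset: what is moved stays moved. The work goes in short steps, Python scripts to look and compute and a tool call to move; the robot and the scene stay as the last step left them, time stands still between calls to the robot, and variables do not carry over. Pictures are saved under pics/ and viewed, and the job is handed in when it is done.

Besides the shell and the picture viewer there is one more tool, called after "Emit:" as name(argument=value, ...), one argument or row to a line, values as JSON. arm_command: Moves the arm, as the interface text tells. Its arguments: {"type":"object","properties":{"motion":{"type":"array"},"grip_force":{"type":"number"}},"required":["motion"]}

```bash
ls; mkdir -p pics
cat > h.py <<'E'
import numpy as np, cv2
from cell import robot
from scipy.spatial.transform import Rotation as R
def cam(n,fn=None):
    c=robot.read_camera(n)
    np.savez('/tmp/%s.npz'%n,**{k:np.asarray(v) for k,v in c.items()})
    if fn: cv2.imwrite('pics/'+fn,c['image'][:,:,::-1])
    return c
def load(n):
    d=np.load('/tmp/%s.npz'%n); return {k:d[k] for k in d.files}
def px2w(c,u,v,z=None,worldz=None,plane=None):
    f=240/np.tan(np.radians(float(c['fov_y']))/2)
    K=np.array([[f,0,float(c['cx'])],[0,f,float(c['cy'])],[0,0,1]])
    p=cv2.undistortPoints(np.array([[[u,v]]],float),K,np.array([float(c['k1']),0,0,0.]))[0,0]
    T=c['cam_to_world']; d=T[:3,:3]@np.array([p[0],p[1],1.]); o=T[:3,3]
    if worldz is not None: return o+d*(worldz-o[2])/d[2]
    if z is None: z=c['z_map'][int(round(v)),int(round(u))]
    return o+d*z
def w2px(c,P):
    f=240/np.tan(np.radians(float(c['fov_y']))/2)
    T=c['cam_to_world']; q=(np.asarray(P)-T[:3,3])@T[:3,:3]
    s=q[:2]/q[2]; s=s*(1+float(c['k1'])*(s@s)); return s*f+[float(c['cx']),float(c['cy'])]
E
python3 - <<'E'
from h import *
print(robot.observe())
for n in ['scene','side','wrist']:
    c=cam(n,n+'0.png'); print(n,c['fov_y'],c['cx'],c['cy'],c['k1'],np.round(c['cam_to_world'],3).tolist())
E
```

```text
pics
{'time': 0.0, 'qpos': array([ 9.77993000e-01,  3.42739051e-01,  1.52499708e+00, -1.03069580e-05,
        1.27539282e+00, -1.46005704e-01]), 'qvel': array([-0.00113198, -0.00068129, -0.00199524, -0.00283281, -0.00101836,
        0.00043517]), 'joint_efforts': array([ 5.92904726e-04, -4.31233943e+01, -2.44229168e+01,  7.15755788e-02,
        5.59384050e-02, -1.43162360e-04]), 'tool_pos': array([0.22657149, 0.47309005, 0.18864349]), 'tool_rot': array([-3.14007127e+00, -2.13760316e-04,  2.69479788e+00]), 'contact_force': array([-0.22428687,  0.68042617,  0.24908599]), 'torque': array([ 0.04634048, -0.04349449,  0.0060394 ]), 'opening': 0.09168870659202878}
scene 54.68773595496398 318.5892288169034 243.63962290770536 -0.046931917159368265 [[0.791, -0.461, 0.401, -0.032], [-0.611, -0.604, 0.511, -0.711], [0.006, -0.65, -0.76, 1.079], [0.0, 0.0, 0.0, 1.0]]
side 53.79468012731296 319.49961401174835 237.93580275136165 -0.01879103288675819 [[-0.975, -0.136, 0.174, 0.301], [-0.221, 0.605, -0.765, 0.729], [-0.001, -0.784, -0.621, 0.812], [0.0, 0.0, 0.0, 1.0]]
wrist 60.50928265566538 320.7132131866986 238.51735613899245 -0.05820672122263877 [[0.431, 0.863, 0.264, 0.155], [0.902, -0.413, -0.126, 0.508], [0.0, 0.293, -0.956, 0.384], [0.0, 0.0, 0.0, 1.0]]
```

View pics/scene0.png

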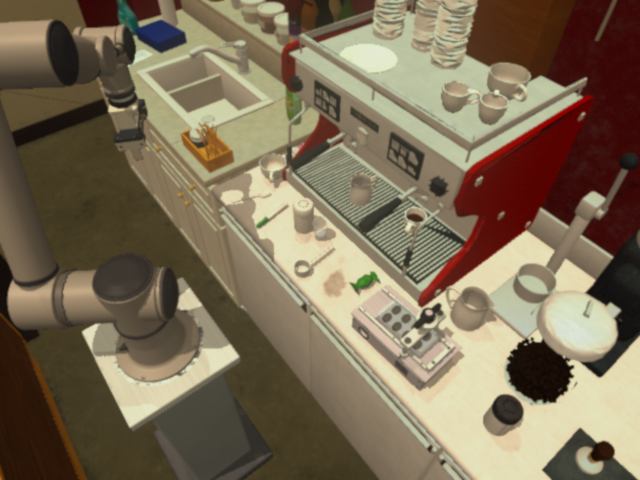

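View pics/side0.png

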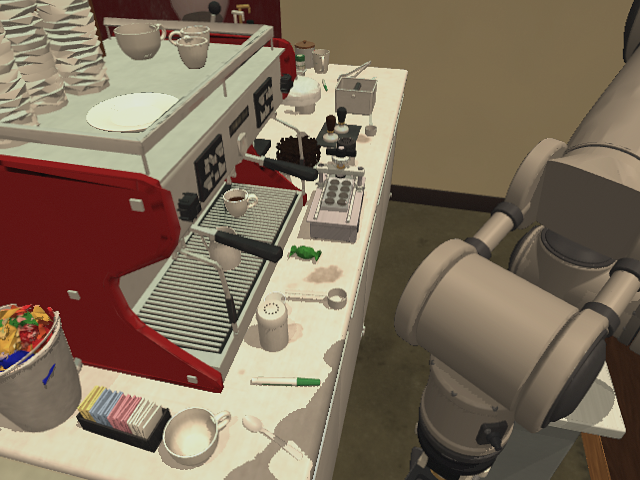

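View pics/wrist0.png

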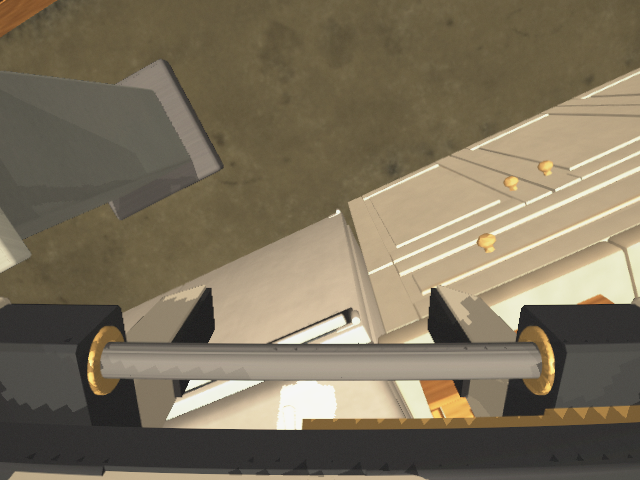

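The scene camera shows the table at (410,335). In the side view the marker is at (285,381), with the scoop beyond it at (320,297) and the spoon at (270,435). I'll enlarge crops of these.

Run:
```python
from h import *
c=load('scene'); im=c['image'][:,:,::-1]
cv2.imwrite('pics/s_crop.png',cv2.resize(im[275:395,340:480],None,fx=5,fy=5,interpolation=cv2.INTER_CUBIC)) 
c=load('side'); im=c['image'][:,:,::-1]
cv2.imwrite('pics/d_crop.png',cv2.resize(im[140:260,290:390],None,fx=5,fy=5,interpolation=cv2.INTER_CUBIC))
cv2.imwrite('pics/d_crop2.png',cv2.resize(im[360:400,240:340],None,fx=8,fy=8,interpolation=cv2.INTER_CUBIC))
for u,v in [(252,381),(318,382),(285,381),(273,310),(305,253),(342,297),(285,297)]: print((u,v),px2w(c,u,v).round(4))
c=load('scene')
for u,v in [(400,300),(360,335),(425,380),(465,348),(387,290),(430,315),(365,281)]: print((u,v),px2w(c,u,v).round(4))
```

```text
(252, 381) [0.5548 0.2158 0.0116]
(318, 382) [0.427  0.1891 0.0116]
(285, 381) [0.4901 0.2041 0.0159]
(273, 310) [0.5388 0.1072 0.1056]
(305, 253) [ 0.545  -0.1752  0.0223]
(342, 297) [ 0.4249 -0.056   0.0063]
(285, 297) [0.538  0.029  0.0654]
(400, 300) [ 0.5504 -0.3137  0.0713]
(360, 335) [ 0.4301 -0.3017  0.0026]
(425, 380) [ 0.4428 -0.5077  0.0703]
(465, 348) [ 0.6226 -0.4957 -0.0017]
(387, 290) [ 0.5395 -0.2743  0.0812]
(430, 315) [ 0.4997 -0.4346  0.2024]
(365, 281) [ 0.54   -0.1929  0.0316]
```

View pics/s_crop.png

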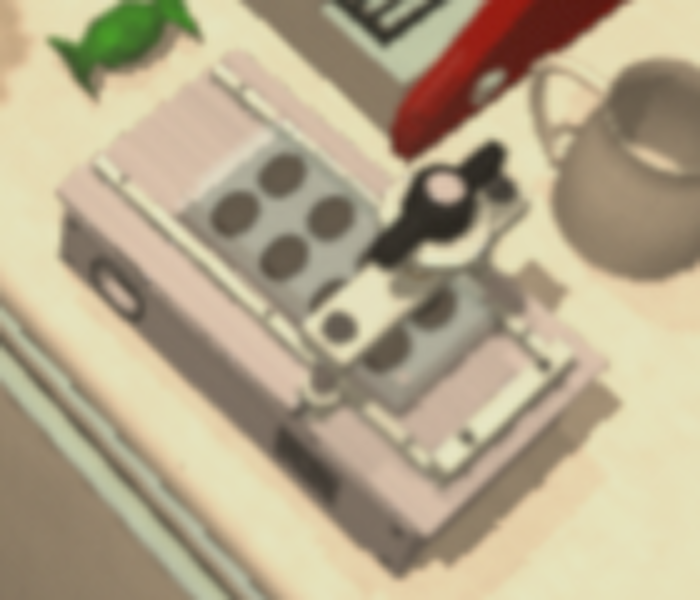

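View pics/d_crop.png

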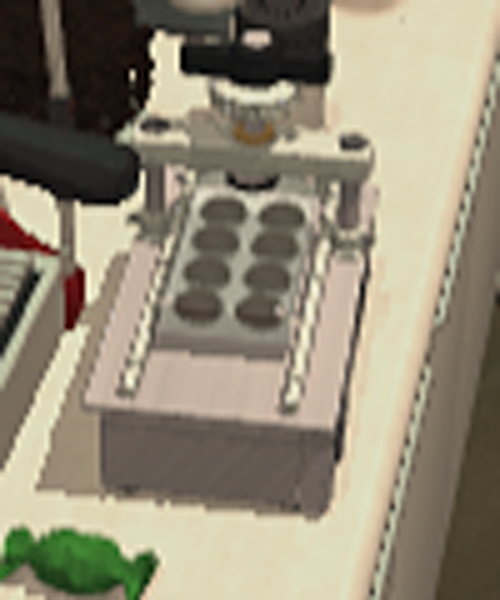

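View pics/d_crop2.png

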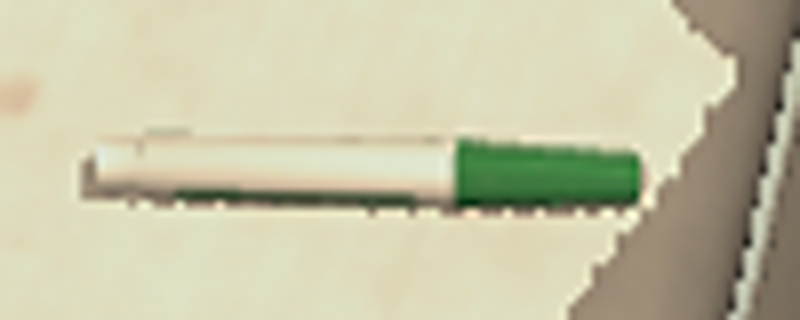

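```bash
cat > t.py <<'E'
from h import *
from scipy.optimize import least_squares
s=load('scene'); d=load('side')
obs=[(s,(-125,-68,70),(352,313)),(s,(-125,68,70),(386.5,286)),(s,(125,68,70),(461,348)),(s,(125,-68,70),(422,383.5)),
 (d,(-125,68,70),(307,221)),(d,(-125,-68,70),(357,226))]
def tr(p,P): 
    c,si=np.cos(p[2]),np.sin(p[2]); P=np.array(P)/1000
    return np.array([p[0]+c*P[0]-si*P[1],p[1]+si*P[0]+c*P[1],P[2]])
f=lambda p:np.concatenate([w2px(c,tr(p,P))-np.array(uv) for c,P,uv in obs])
r=least_squares(f,[0.5,-.4,-1.57]); print(r.x,np.round(r.fun.reshape(-1,2),1))
tp=r.x
for c,P in [(s,(-125,-68,70))]+[(s,(x,y,70)) for x,y in[(-125,68),(125,-68)]]: pass
for uv in [(352,313),(386.5,286),(461,348),(422,383.5)]: print(px2w(s,*uv,worldz=.07).round(4))
def tri(us,ud):
    g=lambda X:np.concatenate([w2px(s,X)-us,w2px(d,X)-ud])
    q=least_squares(g,[.5,-.45,.15]); return q.x,q.fun
def inv(p,X):
    c,si=np.cos(p[2]),np.sin(p[2]); e=X[:2]-p[:2]
    return np.array([c*e[0]+si*e[1],-si*e[0]+c*e[1],X[2]])
for n,us,ud in [('hubtop',(429,312.4),(341.4,147.6))]:
    X,e=tri(np.array(us),np.array(ud)); print(n,X,e,inv(tp,X))
print('button',tr(tp,(-98,-68,32)),px2w(s,340+118/5,275+290/5),inv(tp,px2w(s,340+118/5,275+290/5)))
# mould rear-edge depth
for uv in [(340+190/5,275+212/5),(340+275/5,275+130/5)]: print('mould back',inv(tp,px2w(s,*uv,worldz=.1)))
for uv in [(290+165/5,140+335/5),(290+292/5,140+345/5)]: print('mould back side',inv(tp,px2w(d,*uv,worldz=.1)))
E
python3 t.py
```

```text
[ 0.49640398 -0.38331785 -1.52926224] [[-2.5 -0.9]
 [ 0.6 -1.9]
 [-0.1  0.9]
 [ 1.2 -0. ]
 [-0.1 -1.5]
 [ 0.8 -1. ]]
[ 0.4265 -0.2671  0.07  ]
[ 0.5537 -0.2591  0.07  ]
[ 0.5715 -0.504   0.07  ]
[ 0.4314 -0.5094  0.07  ]
hubtop [ 0.50282594 -0.42820458  0.20124547] [-0.2133386   0.18393225 -0.28644607 -0.19903649] [0.04511467 0.00455262 0.20124547]
button [ 0.42439346 -0.28822587  0.032     ] [ 0.43617586 -0.30756711  0.01468504] [-0.07818621 -0.05703084  0.01468504]
mould back [-0.05614484 -0.03883192  0.1       ]
mould back [-0.06272643  0.02790336  0.1       ]
mould back side [-0.1025761   0.02852968  0.1       ]
mould back side [-0.09971055 -0.03878629  0.1       ]
```

```bash
cat >> h.py <<'E'
def go(x,y,z,yaw,rot=None):
    o=robot.observe(); R0=R.from_euler('xyz',o['tool_rot']); R1=R.from_euler('xyz',[np.pi,0,yaw])
    w=(R0.inv()*R1).as_rotvec()/(np.pi/2); t=R0.inv().apply(np.array([x,y,z])-o['tool_pos'])/.3
    print('time',round(float(o['time']),2),'row',np.round(w,4).tolist(),np.round(t,4).tolist(), 'rows>=',max(np.abs(w).max()*90/8.59,np.linalg.norm(t)*6))
E
python3 -c "
from h import *
go(.40,.19,.30,3.10)"
```

```text
time 0.15 row [-0.0007, -0.0003, -0.258] [-0.929, -0.602, -0.3701] rows>= 7.003080036799737
```

Emit:
arm_command(
  motion=[
    [[0,0,-0.258,-0.929,-0.602,-0.37,1],[0,0,-0.258,-0.929,-0.602,-0.37,1],[0,0,-0.258,-0.929,-0.602,-0.37,1],[0,0,-0.258,-0.929,-0.602,-0.37,1],[0,0,-0.258,-0.929,-0.602,-0.37,1],[0,0,-0.258,-0.929,-0.602,-0.37,1],[0,0,-0.258,-0.929,-0.602,-0.37,1],[0,0,-0.258,-0.929,-0.602,-0.37,1]],
  ],
)

```text
time: 0.95
tool_pos: [0.4026, 0.1868, 0.3018]
tool_rot: [-3.141, 0.003, 3.095]
contact_force: [-0.3, 2.2, 0.4]
opening: 0.0918
```

```bash
python3 -c "
from h import *
cam('wrist','w1.png')
go(.44,-.34,.33,3.10); print(robot.observe()['tool_pos'])"
```

```text
time 1.0 row [-0.0001, 0.0015, -0.0029] [-0.2072, -1.7506, -0.0949] rows>= 10.592264553754642
[0.40221718 0.18748342 0.30129677]
```

View pics/w1.png

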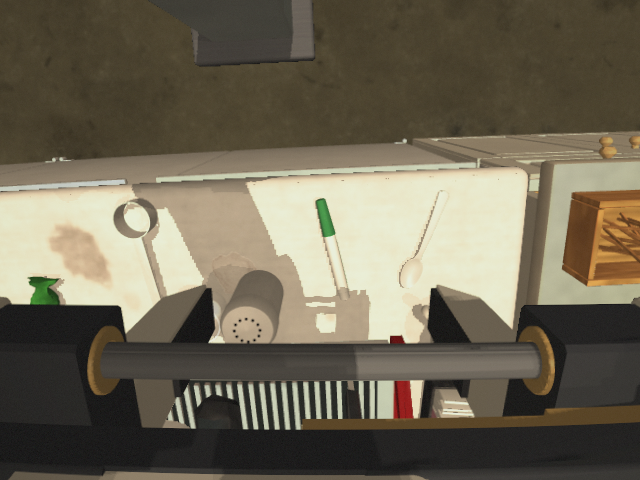

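Marker in the wrist view: green end (322,203), white end (344,294). Next I move over to the table.

Emit:
arm_command(
  motion=[
    [[0,0,0,-0.1,-1,-0.05,1],[0,0,0,-0.1,-1,-0.05,1],[0,0,0,-0.1,-1,-0.05,1],[0,0,0,-0.1,-1,-0.05,1],[0,0,0,-0.1,-1,-0.05,1],[0,0,0,-0.1,-1,-0.05,1]],
  ],
)

```text
time: 1.6
tool_pos: [0.4172, -0.1093, 0.3148]
tool_rot: [3.14, -0.0, 3.102]
contact_force: [0.4, 0.0, 0.5]
opening: 0.092
```

Emit:
arm_command(
  motion=[
    [[0,0,0,0.0,-0.8,-0.05,1],[0,0,0,0.0,-0.8,-0.05,1],[0,0,0,0.0,-0.8,-0.05,1],[0,0,0,0,-0.8,-0.05,1],[0,0,0,0,-0.8,-0.05,1],[0,0,0,0,-0.8,-0.05,1]],
  ],
)

```text
time: 2.2
tool_pos: [0.4075, -0.3517, 0.328]
tool_rot: [3.14, -0.002, 3.097]
contact_force: [-0.5, 0.5, 0.0]
opening: 0.0915
```

```bash
python3 -c "
from h import *
c=load('wrist')
a=px2w(c,322,199,worldz=.008);b=px2w(c,345,298,worldz=.008);print('marker',a,b,(a+b)/2,np.linalg.norm(a-b),np.arctan2(*(b-a)[1::-1]))
cam('wrist','w2.png'); print(robot.observe()['tool_pos'])"
```

```text
marker [0.42434219 0.18850287 0.008     ] [0.55688869 0.21262465 0.008     ] [0.49061544 0.20056376 0.008     ] 0.13472355277678869 0.18001721481150623
[ 0.40777374 -0.34927105  0.32833007]
```

View pics/w2.png

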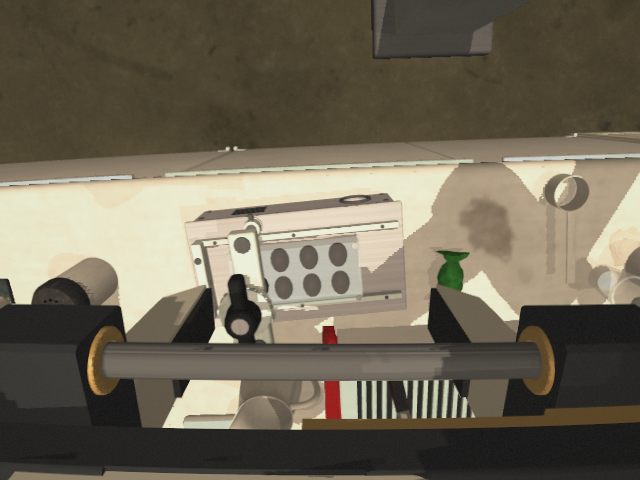

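The wrist view shows the table with corners near (187,222), (402,203) and (405,308), and the handle at (241,313). I'll enlarge it.

```bash
python3 -c "
from h import *
c=load('wrist'); im=c['image'][:,:,::-1]
cv2.imwrite('pics/w2c.png',cv2.resize(im[185:345,175:415],None,fx=3.3,fy=3.3,interpolation=cv2.INTER_CUBIC))"
```

```text
(no output)
```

View pics/w2c.png

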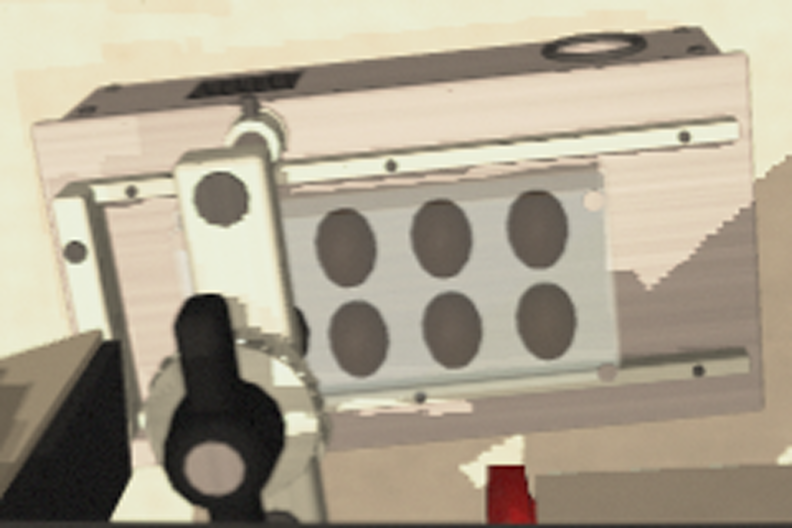

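```bash
cat > t2.py <<'E'
from h import *
from scipy.optimize import least_squares
w=load('wrist'); s=load('scene'); d=load('side')
g=lambda u,v:(175+u/3.3,185+v/3.3)
def tr(p,P):
    c,si=np.cos(p[2]),np.sin(p[2]); P=np.array(P)/1000
    return np.array([p[0]+c*P[0]-si*P[1],p[1]+si*P[0]+c*P[1],P[2]])
def inv(p,X):
    c,si=np.cos(p[2]),np.sin(p[2]); e=X[:2]-p[:2]
    return np.array([c*e[0]+si*e[1],-si*e[0]+c*e[1],X[2]]).round(4)
obs=[(w,(-125,-68,70),g(748,52)),(w,(-125,68,70),g(764,408)),(w,(125,-68,70),g(34,124))]
f=lambda p:np.concatenate([w2px(c,tr(p,P))-np.array(uv) for c,P,uv in obs])
r=least_squares(f,[0.5,-.4,-1.53]); print(r.x,np.round(r.fun.reshape(-1,2),1)); tp=r.x
X=px2w(w,*g(595,46),worldz=.032); print('button',X,inv(tp,X))
for uv in [(602,168),(620,362)]:
    print('mould',inv(tp,px2w(w,*g(*uv),worldz=.1)),inv(tp,px2w(w,*g(*uv))))
for uv in [(60,250),(130,470-40)]: print('stop',inv(tp,px2w(w,*g(*uv),worldz=.092)))
hw=np.array(g(213,468))
obs2=[(w,hw),(s,np.array((429,312.4))),(d,np.array((341.4,147.6)))]
q=least_squares(lambda X:np.concatenate([w2px(c,X)-u for c,u in obs2]),[.5,-.45,.2]); print('hub',q.x,q.fun.round(1),inv(tp,q.x))
a=px2w(w,*g(205,300)); print('wing tip',a,inv(tp,a)); a=px2w(w,*hw); print('hub d',a, inv(tp,a))
a=px2w(w,*g(220,200));print('bridge bolt',a,inv(tp,a))
print('hc',tr(tp,(45,0,190)))
E
python3 t2.py
```

```text
[ 0.50107884 -0.37975985 -1.51304982] [[ 0.8 -0.3]
 [ 0.7  0.7]
 [-1.4 -0. ]]
button [ 0.42980342 -0.30889831  0.032     ] [-0.0749 -0.0671  0.032 ]
mould [-0.0694 -0.0408  0.1   ] [-0.0704 -0.036   0.0842]
mould [-0.0703  0.0287  0.1   ] [-0.0719  0.0395  0.077 ]
stop [ 0.1152 -0.0283  0.092 ]
stop [0.1036 0.0411 0.092 ]
hub [ 0.50426364 -0.4265788   0.20129016] [-0.3 -0.3 -0.3 -0.7 -0.9  0. ] [0.0469 0.0005 0.2013]
wing tip [ 0.46141868 -0.42625214  0.188702  ] [ 0.0441 -0.0423  0.1887]
hub d [ 0.50345867 -0.42580722  0.2034114 ] [ 0.0461 -0.0003  0.2034]
bridge bolt [ 0.44741618 -0.42870405  0.1451983 ] [ 0.0458 -0.0564  0.1452]
hc [ 0.50367599 -0.42468484  0.19      ]
```

```bash
cat >> t2.py <<'E'
print('--')
for uv in [(200,315),(205,330),(205,350),(208,375),(210,400),(240,440),(185,440),(130,400),(290,360),(240,250),(200,160)]:
    print(uv,inv(tp,px2w(w,*g(*uv))))
E
python3 t2.py | sed -n '/--/,$p'; python3 -c "
from h import *
tp=(.50108,-.37976,-1.51305)
c,s=np.cos(tp[2]),np.sin(tp[2])
f=lambda x,y:(tp[0]+c*x-s*y,tp[1]+s*x+c*y)
print(f(-.125,0),f(-.05,0),robot.observe()['tool_rot'])
x,y=f(-.12,0); go(x,y,.16,tp[2]+np.pi*1.5-np.pi/2-np.pi+np.pi/2*0)
go(x,y,.16,tp[2]+np.pi*1.5)
go(x,y,.16,tp[2])
"
```

```text
--
(200, 315) [ 0.0447 -0.0404  0.1943]
(205, 330) [ 0.0432 -0.0374  0.1978]
(205, 350) [ 0.0437 -0.0324  0.1992]
(208, 375) [ 0.0447 -0.0243  0.1971]
(210, 400) [ 0.0451 -0.0175  0.198 ]
(240, 440) [ 0.038  -0.0071  0.2021]
(185, 440) [ 0.0525 -0.0086  0.2022]
(130, 400) [0.1043 0.0334 0.0836]
(290, 360) [ 0.0276 -0.0149  0.1709]
(240, 250) [ 0.0427 -0.0397  0.1433]
(200, 160) [ 0.0507 -0.0679  0.1407]
(np.float64(0.4938657202132783), np.float64(-0.254968356981892)) (np.float64(0.4981942880853113), np.float64(-0.3298433427927568)) [ 3.13894261e+00 -1.82968234e-03  3.09813123e+00]
time 2.25 row [0.0022, 0.0005, -1.0644] [-0.2758, 0.3084, 0.5614] rows>= 11.152366082521082
time 2.25 row [0.0017, -0.0011, -0.0644] [-0.2758, 0.3084, 0.5614] rows>= 4.1844030137480175
time 2.25 row [0.0022, 0.0005, -1.0644] [-0.2758, 0.3084, 0.5614] rows>= 11.152366082521075
```

Run:
```python
from h import *
for n in ['scene','side','wrist']:
    c=load(n); f=240/np.tan(np.radians(float(c['fov_y']))/2)
    K=np.array([[f,0,float(c['cx'])],[0,f,float(c['cy'])],[0,0,1]])
    v,u=np.mgrid[0:480,0:640]; p=cv2.undistortPoints(np.stack([u,v],-1).reshape(-1,1,2).astype(float),K,np.array([float(c['k1']),0,0,0.]))[:,0]
    z=c['z_map'].reshape(-1); X=np.c_[p,np.ones(len(p))]*z[:,None]; T=c['cam_to_world']; W=X@T[:3,:3].T+T[:3,3]; W=W[z>0.15 if n=='wrist' else z>0]
    for zl,zh in [(.1,.15),(.15,.23),(.23,.32),(.32,.45)]:
        for yl in np.arange(-.34,-.10,.03):
            m=(W[:,2]>zl)&(W[:,2]<zh)&(W[:,1]>yl)&(W[:,1]<yl+.03)&(W[:,0]>.42)&(W[:,0]<.75)
            if m.sum()>3: print(n,zl,round(yl,2),m.sum(),'minx',np.percentile(W[m,0],3).round(3))
```

```text
scene 0.1 -0.34 537 minx 0.471
scene 0.1 -0.31 537 minx 0.578
scene 0.1 -0.28 507 minx 0.596
scene 0.1 -0.25 407 minx 0.593
scene 0.1 -0.22 515 minx 0.594
scene 0.1 -0.19 343 minx 0.592
scene 0.1 -0.16 429 minx 0.594
scene 0.1 -0.13 396 minx 0.594
scene 0.1 -0.1 90 minx 0.59
scene 0.15 -0.31 112 minx 0.569
scene 0.15 -0.22 127 minx 0.669
scene 0.15 -0.19 209 minx 0.686
scene 0.15 -0.16 77 minx 0.704
scene 0.23 -0.31 141 minx 0.572
scene 0.23 -0.22 182 minx 0.516
scene 0.23 -0.19 644 minx 0.513
scene 0.32 -0.34 299 minx 0.609
scene 0.32 -0.31 554 minx 0.598
scene 0.32 -0.28 266 minx 0.61
scene 0.32 -0.25 382 minx 0.623
scene 0.32 -0.22 302 minx 0.619
scene 0.32 -0.19 289 minx 0.619
scene 0.32 -0.16 274 minx 0.619
scene 0.32 -0.13 242 minx 0.627
scene 0.32 -0.1 281 minx 0.625
side 0.1 -0.34 280 minx 0.473
side 0.1 -0.31 383 minx 0.575
side 0.1 -0.28 270 minx 0.594
side 0.1 -0.25 303 minx 0.595
side 0.1 -0.22 314 minx 0.595
side 0.1 -0.19 479 minx 0.596
side 0.1 -0.16 529 minx 0.596
side 0.1 -0.13 448 minx 0.595
side 0.1 -0.1 85 minx 0.597
side 0.15 -0.34 69 minx 0.667
side 0.15 -0.31 45 minx 0.571
side 0.15 -0.22 235 minx 0.671
side 0.15 -0.19 152 minx 0.68
side 0.15 -0.16 153 minx 0.698
side 0.23 -0.31 147 minx 0.576
side 0.23 -0.19 841 minx 0.516
side 0.23 -0.16 7 minx 0.721
side 0.32 -0.34 56 minx 0.616
side 0.32 -0.31 341 minx 0.603
side 0.32 -0.28 230 minx 0.605
side 0.32 -0.25 56 minx 0.624
side 0.32 -0.22 155 minx 0.619
side 0.32 -0.19 160 minx 0.619
side 0.32 -0.16 249 minx 0.62
side 0.32 -0.13 276 minx 0.625
side 0.32 -0.1 204 minx 0.628
wrist 0.1 -0.34 1453 minx 0.468
wrist 0.1 -0.31 937 minx 0.63
wrist 0.1 -0.28 435 minx 0.632
wrist 0.1 -0.25 883 minx 0.632
wrist 0.1 -0.22 837 minx 0.636
wrist 0.1 -0.19 127 minx 0.66
wrist 0.15 -0.31 375 minx 0.57
wrist 0.23 -0.31 160 minx 0.572
```

```bash
cat >> h.py <<'E'
tp=(.50108,-.37976,-1.51305)
def T2W(x,y):
    c,s=np.cos(tp[2]),np.sin(tp[2]); return tp[0]+c*x-s*y,tp[1]+s*x+c*y
def got(xt,yt,z,dyaw=np.pi,tilt=0):
    """table-frame target; yaw relative to table x axis, tilt deg about x_t"""
    o=robot.observe(); R0=R.from_euler('xyz',o['tool_rot']); R1=R.from_euler('xyz',[np.pi,0,tp[2]+dyaw])
    R1=R.from_rotvec(np.radians(tilt)*np.array([np.cos(tp[2]),np.sin(tp[2]),0]))*R1
    w=(R0.inv()*R1).as_rotvec()/(np.pi/2); p=np.array([*T2W(xt,yt),z]); t=R0.inv().apply(p-o['tool_pos'])/.3
    print('time',round(float(o['time']),2),'target',p.round(4),'row',np.round(w,4).tolist(),np.round(t,4).tolist(), 'rows>=',round(max(np.linalg.norm(w)*90/8.59,np.linalg.norm(t)*6),1),'q',o['qpos'].round(2),'F',o['contact_force'].round(1),'M',o['torque'].round(2))
E
python3 -c "
from h import *
got(-.105,-.02,.25,tilt=20)"
```

```text
time 2.25 target [ 0.4751 -0.2761  0.25  ] row [-0.1801, -0.1653, 0.9249] [-0.2139, 0.2528, 0.2614] rows>= 10.0 q [-0.85  0.3   1.2   0.    1.64 -2.38] F [0.2 0.8 0.1] M [0.07 0.03 0.02]
```

Emit:
arm_command(
  motion=[
    [[-0.18,-0.165,0.925,0,0,0,-1],[-0.18,-0.165,0.925,0,0,0,-1],[-0.18,-0.165,0.925,0,0,0,-1],[-0.18,-0.165,0.925,0,0,0,-1],[-0.18,-0.165,0.925,0,0,0,-1],[-0.18,-0.165,0.925,0,0,0,-1],[-0.18,-0.165,0.925,0,0,0,-1],[-0.18,-0.165,0.925,-0.1,0.1,0,-1]],
  ],
)

```text
time: 3.05
tool_pos: [0.4379, -0.3202, 0.3294]
tool_rot: [2.855, 0.042, 1.915]
contact_force: [1.0, 0.4, 0.3]
opening: 0.0323
```

```bash
python3 -c "
from h import *
got(-.105,-.02,.20,tilt=20);got(-.105,-.02,.091,tilt=20); print(robot.observe()['opening'])"
```

```text
time 3.05 target [ 0.4751 -0.2761  0.2   ] row [-0.0358, -0.0315, 0.1817] [0.1148, 0.0389, 0.4564] rows>= 2.8 q [-0.95  0.19  1.39  0.27  1.44 -1.32] F [1.  0.4 0.3] M [-0.08  0.19 -0.01]
time 3.05 target [ 0.4751 -0.2761  0.091 ] row [-0.0358, -0.0315, 0.1817] [0.1303, -0.0636, 0.8046] rows>= 4.9 q [-0.95  0.19  1.39  0.27  1.44 -1.32] F [1.  0.4 0.3] M [-0.08  0.19 -0.01]
0.032286561643013224
```

Emit:
arm_command(
  motion=[
    [[-0.036,-0.032,0.18,0.115,0.039,0.1,-1],[-0.036,-0.032,0.18,0.115,0.039,0.3,-1],[-0.036,-0.032,0.18,0.115,0.039,0.456,-1],[-0.036,-0.032,0.18,0.115,0.039,0.456,-1],[-0.036,-0.032,0.18,0.115,0.039,0.456,-1]],
  ],
)

```text
time: 3.55
tool_pos: [0.4759, -0.2737, 0.2005]
tool_rot: [2.793, 0.001, 1.643]
contact_force: [0.5, -0.4, 0.6]
opening: 0.0002
```

```bash
python3 -c "
from h import *
got(-.105,-.02,.20,tilt=20);got(-.105,-.02,.091,tilt=20); print(robot.observe()['opening'])"
```

```text
time 3.55 target [ 0.4751 -0.2761  0.2   ] row [-0.0003, -0.0024, 0.0091] [-0.0076, -0.0037, 0.0006] rows>= 0.1 q [-0.84  0.22  1.73  0.33  1.   -1.06] F [ 0.5 -0.4  0.6] M [-0.05  0.28 -0.05]
time 3.55 target [ 0.4751 -0.2761  0.091 ] row [-0.0003, -0.0024, 0.0091] [-0.0071, -0.1278, 0.342] rows>= 2.2 q [-0.84  0.22  1.73  0.33  1.   -1.06] F [ 0.5 -0.4  0.6] M [-0.05  0.28 -0.05]
0.0001509415739843934
```

Emit:
arm_command(
  motion=[
    [[0,-0.002,0.009,-0.007,-0.06,0.17,-1],[0,-0.002,0.009,-0.007,-0.128,0.342,-1],[0,-0.002,0.009,-0.007,-0.128,0.342,-1],[0,-0.002,0.009,-0.007,-0.128,0.342,-1]],
  ],
)

```text
time: 3.95
tool_pos: [0.4754, -0.2788, 0.0923]
tool_rot: [2.791, 0.001, 1.626]
contact_force: [0.7, 0.4, 1.5]
opening: 0.0006
```

```bash
python3 -c "
from h import *
got(-.080,-.02,.091,tilt=20);got(-.0555,-.02,.091,tilt=20);cam('side','d3.png');cam('scene','s3.png')
c=load('scene'); im=c['image'][:,:,::-1]
a=cv2.resize(im[235:385,340:480],None,fx=2.8,fy=4*.7,interpolation=cv2.INTER_CUBIC)
c=load('side'); im=c['image'][:,:,::-1]
b=cv2.resize(im[110:260,270:410],None,fx=2.8,fy=2.8,interpolation=cv2.INTER_CUBIC)
cv2.imwrite('pics/c3.png',np.hstack([a,b]))
"
```

```text
time 3.95 target [ 0.4765 -0.301   0.091 ] row [0.0008, 0.0013, -0.0012] [-0.0744, -0.0019, 0.004] rows>= 0.4 q [-0.85  0.36  1.88  0.42  0.73 -1.19] F [0.7 0.4 1.5] M [-0.05  0.27 -0.  ]
time 3.95 target [ 0.4779 -0.3255  0.091 ] row [0.0008, 0.0013, -0.0012] [-0.156, -0.0018, 0.0041] rows>= 0.9 q [-0.85  0.36  1.88  0.42  0.73 -1.19] F [0.7 0.4 1.5] M [-0.05  0.27 -0.  ]
```

View pics/c3.png

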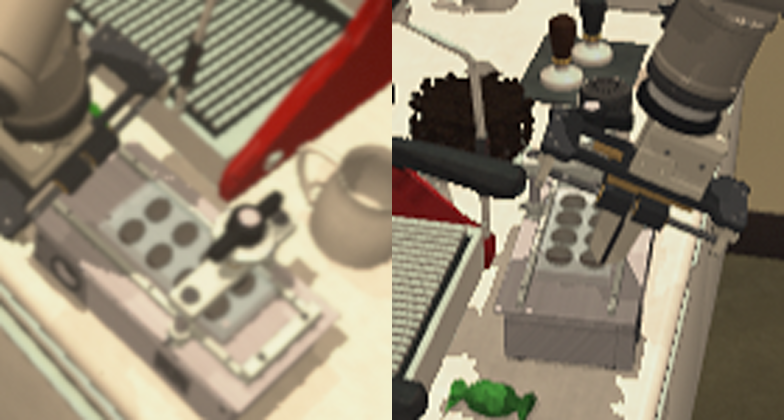

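Both views show the closed fingers on the plate just behind the mould, clear of the machine. I'll push in small steps.

Emit:
arm_command(
  motion=[
    [[0,0,0,-0.03,0,0,-1],[0,0,0,-0.06,0,0,-1],[0,0,0,-0.085,0,0,-1],[0,0,0,-0.105,0,0,-1],[0,0,0,-0.12,0,0,-1],[0,0,0,-0.132,0,0,-1],[0,0,0,-0.144,0,0,-1],[0,0,0,-0.15,0,0,-1]],
  ],
)

```text
time: 4.85
tool_pos: [0.4773, -0.3235, 0.0913]
tool_rot: [2.792, 0.002, 1.626]
contact_force: [0.5, -0.2, 0.3]
opening: 0.0003
```

```bash
python3 -c "
from h import *
got(-.0555,-.02,.091,tilt=20);cam('wrist','w4.png')
"
```

```text
time 4.85 target [ 0.4779 -0.3255  0.091 ] row [0.0004, 0.0016, -0.0011] [-0.0067, 0.0013, 0.0015] rows>= 0.0 q [-0.91  0.41  1.8   0.41  0.77 -1.24] F [ 0.5 -0.2  0.3] M [-0.09  0.25 -0.05]
```

View pics/w4.png

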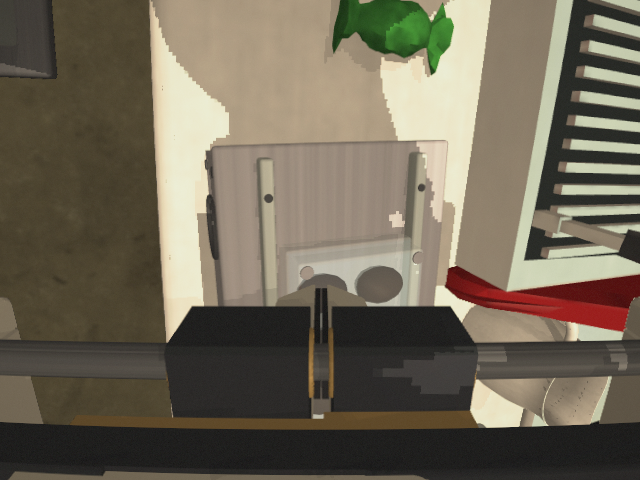

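Run:
```python
from h import *
w=load('wrist'); o=robot.observe()
def inv(X):
    c,s=np.cos(tp[2]),np.sin(tp[2]); e=X[:2]-np.array(tp[:2]); return np.array([c*e[0]+s*e[1],-s*e[0]+c*e[1],X[2]]).round(4)
print('tcp px',w2px(w,o['tool_pos']),inv(o['tool_pos']))
for uv in [(286,248),(410,238),(300,248),(400,240)]: print(inv(px2w(w,*uv,worldz=.1)),inv(px2w(w,*uv)))
for x,y in [(-125,-68),(-125,68)]: print(w2px(w,np.array([*T2W(x/1000,y/1000),.07])))
im=w['image'][:,:,::-1]; cv2.imwrite('pics/w4c.png',cv2.resize(im[130:330,190:460],None,fx=2.9,fy=2.9,interpolation=cv2.INTER_CUBIC))
```

```text
tcp px [320.43916292 276.81525696] [-0.0574 -0.0205  0.0913]
[-0.0779 -0.0405  0.1   ] [-0.0709 -0.035   0.0794]
[-0.0757  0.0257  0.1   ] [-0.0699  0.0363  0.0837]
[-0.0772 -0.0338  0.1   ] [-0.0711 -0.0285  0.0826]
[-0.0753  0.0198  0.1   ] [-0.0698  0.0291  0.0848]
[210.85848519 141.58079579]
[449.76399988 136.09764847]
```

View pics/w4c.png

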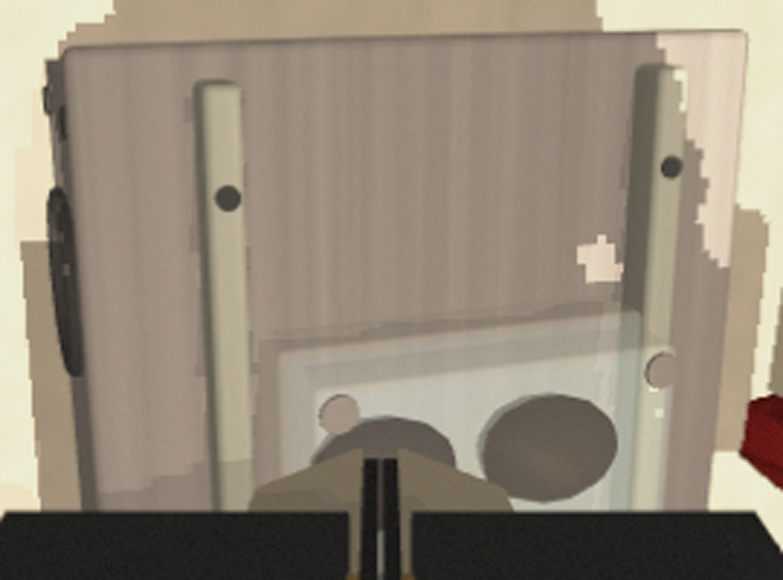

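Run:
```python
from h import *
w=load('wrist'); 
def inv(X):
    c,s=np.cos(tp[2]),np.sin(tp[2]); e=X[:2]-np.array(tp[:2]); return np.array([c*e[0]+s*e[1],-s*e[0]+c*e[1],X[2]]).round(4)
for uv in [(340,413),(300,440),(500,370),(400,380),(600,440),(545,480),(400,430),(350,480),(430,480),(380,480),(630,330),(400,250),(225,120),(660,370),(450,320)]:
    print(uv,inv(px2w(w,190+uv[0]/2.9,130+uv[1]/2.9)))
```

```text
(340, 413) [-0.065  -0.0308  0.1013]
(300, 440) [-0.0561 -0.0344  0.0897]
(500, 370) [-0.0683 -0.0012  0.0999]
(400, 380) [-0.0684 -0.0193  0.0989]
(600, 440) [-0.0516  0.0201  0.0988]
(545, 480) [-0.0452  0.0093  0.0985]
(400, 430) [-0.0595 -0.0194  0.0993]
(350, 480) [-0.0695 -0.0406  0.1356]
(430, 480) [-0.0692 -0.0302  0.1386]
(380, 480) [-0.051  -0.0232  0.0997]
(630, 330) [-0.0691  0.0306  0.0902]
(400, 250) [-0.0829 -0.0079  0.0689]
(225, 120) [-0.1108 -0.0432  0.0798]
(660, 370) [-0.0646  0.0307  0.1008]
(450, 320) [-0.0709 -0.0012  0.0779]
```

Run:
```python
from h import *
w=load('wrist'); o=robot.observe(); Rm=R.from_euler('xyz',o['tool_rot']).as_matrix()
for k in [0,-.019,-.04,-.06]:
    for a in [0,.0095]: print(k,a,w2px(w,o['tool_pos']+Rm@np.array([a,0,k])))
cam('side');cam('scene')
c=load('scene'); im=c['image'][:,:,::-1]
a=cv2.resize(im[265:365,340:450],None,fx=3.6,fy=3.6,interpolation=cv2.INTER_CUBIC)
c=load('side'); im=c['image'][:,:,::-1]
b=cv2.resize(im[150:250,300:410],None,fx=3.6,fy=3.6,interpolation=cv2.INTER_CUBIC)
cv2.imwrite('pics/c5.png',np.hstack([a,b]))
```

```text
0 0 [320.43916292 276.81525696]
0 0.0095 [320.440552   259.33079789]
-0.019 0 [320.41914599 292.25997214]
-0.019 0.0095 [320.42031009 273.34529461]
-0.04 0 [320.39221871 313.08210861]
-0.04 0.0095 [320.39296856 292.31153109]
-0.06 0 [320.36020465 337.90693372]
-0.06 0.0095 [320.3602879  315.03692759]
```

View pics/c5.png

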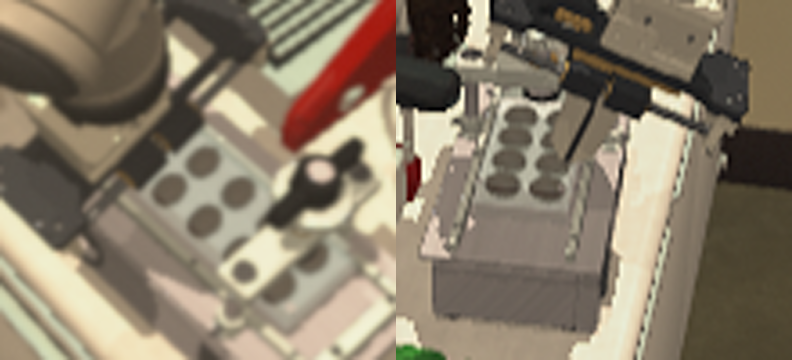

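Run:
```python
from h import *
o=robot.observe(); Rm=R.from_euler('xyz',o['tool_rot']).as_matrix(); print(o['tool_pos'],o['contact_force'])
for n in ['side','scene']:
    c=load(n)
    for P in ([0,0,0],[.0095,.019,0],[.0095,-.019,0],[-.0095,.019,0],[-.0095,-.019,0],[0,0,-.066]): print(n,P,w2px(c,o['tool_pos']+Rm@np.array(P)).round(1))
c=load('side'); im=c['image'][:,:,::-1]
cv2.imwrite('pics/c5b.png',cv2.resize(im[165:225,310:390],None,fx=9,fy=9,interpolation=cv2.INTER_CUBIC))
```

```text
[ 0.47727157 -0.32319663  0.09129854] [0.30699465 0.24358068 0.05610321]
side [0, 0, 0] [342.1 202.7]
side [0.0095, 0.019, 0] [335.1 202.1]
side [0.0095, -0.019, 0] [348.1 207.3]
side [-0.0095, 0.019, 0] [336.1 198.2]
side [-0.0095, -0.019, 0] [348.9 203.4]
side [0, 0, -0.066] [351.3 183.9]
scene [0, 0, 0] [382.6 313.1]
scene [0.0095, 0.019, 0] [385.2 305.2]
scene [0.0095, -0.019, 0] [374.6 316. ]
scene [-0.0095, 0.019, 0] [390.7 310.1]
scene [-0.0095, -0.019, 0] [380.1 321. ]
scene [0, 0, -0.066] [378.9 304.3]
```

View pics/c5b.png

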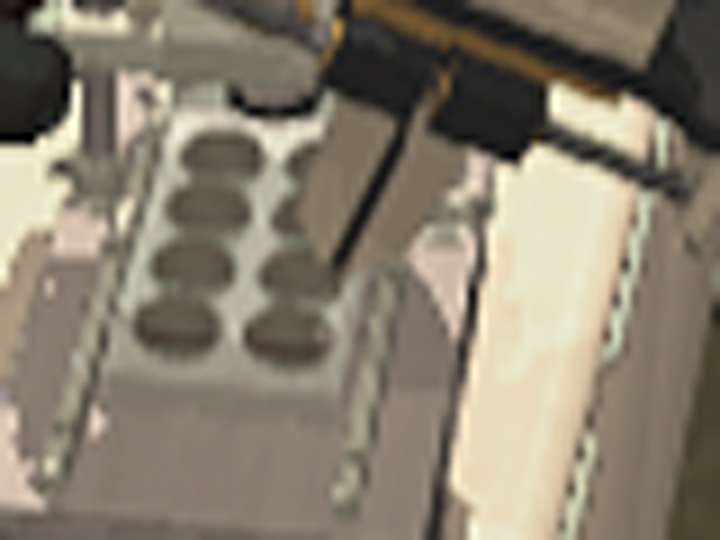

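Run:
```python
from h import *
c=load('side'); s=load('scene')
Rm=R.from_euler('xyz',[2.791,.001,1.626]).as_matrix(); p=np.array([.4754,-.2788,.0923])
for k in (0,-.02,-.04): print(k,w2px(c,p+Rm@[0,0,k]),w2px(s,p+Rm@[0,0,k]))
o=robot.observe();Rm=R.from_euler('xyz',o['tool_rot']).as_matrix(); p=o['tool_pos']
for k in (0,-.02,-.04): print(k,w2px(c,p+Rm@[0,0,k]),w2px(s,p+Rm@[0,0,k]))
w=load('wrist')
# fingers open at start: tips at y=+-.046
T=w['cam_to_world']; 
for y in (-.046,.046,-.065,.065): print(y,[w2px(w,p+Rm@[a,y,k]).round(0).tolist() for k in (0,-.02,-.04) for a in (-.0095,.0095)])
a=cv2.imread('pics/side0.png')
b=cv2.imread('pics/d3.png'); cv2.imwrite('pics/d3c.png',cv2.resize(b[165:225,310:390],None,fx=9,fy=9,interpolation=cv2.INTER_CUBIC))
b=cv2.imread('pics/w1.png'); cv2.imwrite('pics/w1c.png',cv2.resize(b[260:440,100:260],None,fx=3,fy=3))
```

```text
0 [339.67915399 211.7329699 ] [370.2355765 301.3474045]
-0.02 [342.47049048 206.09961681] [368.96869418 298.67712234]
-0.04 [345.31886783 200.35104688] [367.6631101  295.92547246]
0 [342.07569281 202.72695746] [382.64385005 313.0555854 ]
-0.02 [344.80709438 197.16034976] [381.54581747 310.508848  ]
-0.04 [347.59273666 191.4831273 ] [380.41355149 307.88299388]
-0.046 [[232.0, 293.0], [229.0, 258.0], [223.0, 310.0], [220.0, 273.0], [213.0, 332.0], [209.0, 291.0]]
0.046 [[409.0, 293.0], [411.0, 258.0], [417.0, 310.0], [420.0, 273.0], [428.0, 332.0], [432.0, 291.0]]
-0.065 [[196.0, 293.0], [192.0, 258.0], [184.0, 310.0], [179.0, 273.0], [169.0, 331.0], [164.0, 291.0]]
0.065 [[445.0, 293.0], [448.0, 258.0], [457.0, 310.0], [461.0, 273.0], [472.0, 331.0], [477.0, 291.0]]
```

View pics/d3c.png

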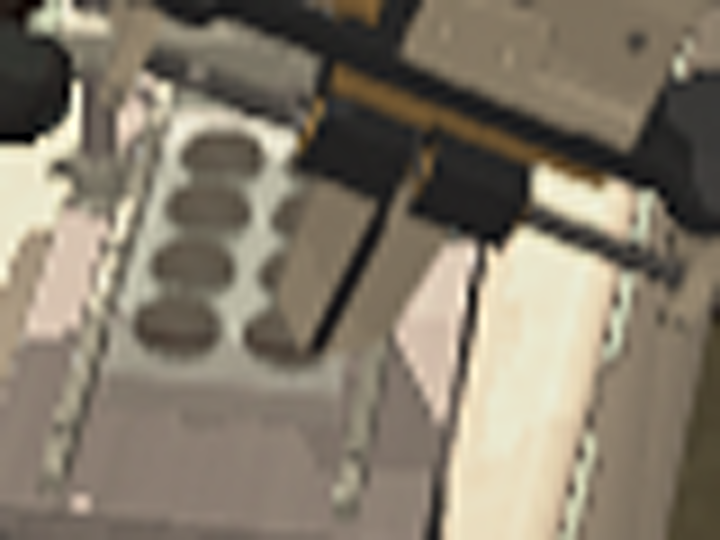

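View pics/w1c.png

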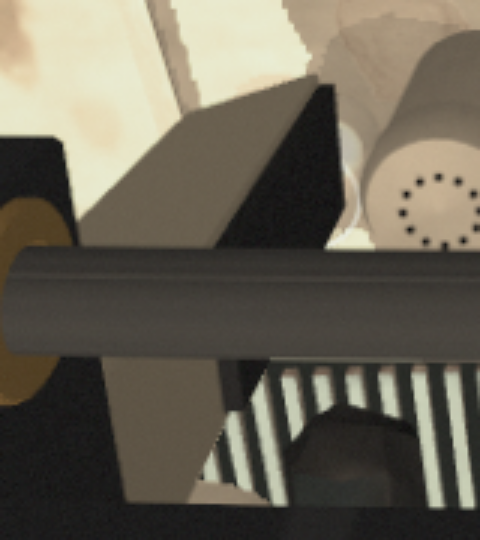

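Run:
```python
from h import *
print('tcp_to_grasp',robot.tcp_to_grasp,[a for a in dir(robot) if a[0]!='_'])
o=robot.observe();Rm=R.from_euler('xyz',o['tool_rot']).as_matrix(); p=o['tool_pos']
for n,pts in [('side',[(347.5,193),(346,191),(350,190),(353,190),(348,186),(344,185)]),('wrist',[(318,290),(326,290),(312,292),(330,293),(300,297),(345,297)])]:
    c=load(n)
    for q in pts: print(n,q,((px2w(c,*q)-p)@Rm).round(4),px2w(c,*q).round(3))
```

```text
tcp_to_grasp 0.0188 ['IKError', 'hand_in', 'observe', 'read_camera', 'tcp_to_grasp']
side (347.5, 193) [ 0.0097 -0.0003 -0.0418] [ 0.462 -0.314  0.13 ]
side (346, 191) [ 0.0097  0.0056 -0.0457] [ 0.466 -0.314  0.136]
side (350, 190) [ 0.0103 -0.0027 -0.0537] [ 0.456 -0.314  0.141]
side (353, 190) [ 0.0109 -0.0097 -0.0575] [ 0.448 -0.314  0.142]
side (348, 186) [ 0.0073  0.0064 -0.0609] [ 0.462 -0.317  0.151]
side (344, 185) [ 0.015   0.0179 -0.0639] [ 0.471 -0.308  0.157]
wrist (318, 290) [ 0.0101 -0.0009 -0.0401] [ 0.462 -0.314  0.129]
wrist (326, 290) [ 0.0101  0.0024 -0.0399] [ 0.465 -0.314  0.13 ]
wrist (312, 292) [ 0.0115 -0.0033 -0.0451] [ 0.458 -0.313  0.133]
wrist (330, 293) [ 0.0113  0.0039 -0.0457] [ 0.465 -0.312  0.136]
wrist (300, 297) [ 0.0109 -0.0079 -0.0485] [ 0.453 -0.314  0.134]
wrist (345, 297) [ 0.0114  0.0096 -0.0497] [ 0.469 -0.312  0.141]
```

Run:
```python
from h import *
o=robot.observe();Rm=R.from_euler('xyz',o['tool_rot']).as_matrix(); p=o['tool_pos']
for n in ['side','wrist','scene']:
    c=load(n); f=240/np.tan(np.radians(float(c['fov_y']))/2)
    K=np.array([[f,0,float(c['cx'])],[0,f,float(c['cy'])],[0,0,1]])
    v,u=np.mgrid[0:480,0:640]; q=cv2.undistortPoints(np.stack([u,v],-1).reshape(-1,1,2).astype(float),K,np.array([float(c['k1']),0,0,0.]))[:,0]
    z=c['z_map'].reshape(-1); X=np.c_[q,np.ones(len(q))]*z[:,None]; T=c['cam_to_world']; L=(X@T[:3,:3].T+T[:3,3]-p)@Rm; L=L[z>0]; col=c['image'].reshape(-1,3)[z>0]
    for k in np.arange(-.16,.01,.01):
        m=(L[:,2]>k)&(L[:,2]<k+.01)&(abs(L[:,0])<.05)&(abs(L[:,1])<.12)
        if m.sum(): print(n,round(k,3),m.sum(),'x',np.percentile(L[m,0],[2,98]).round(3),'y',np.percentile(L[m,1],[2,98]).round(3),col[m].mean(0).round(0))
```

```text
side -0.16 112 x [-0.015  0.029] y [-0.049  0.017] [134. 121. 100.]
side -0.15 653 x [-0.031  0.038] y [-0.092  0.093] [56. 54. 50.]
side -0.14 221 x [-0.022  0.038] y [-0.09  0.09] [68. 58. 45.]
side -0.13 247 x [-0.021  0.039] y [-0.085  0.083] [77. 69. 57.]
side -0.12 192 x [-0.     0.039] y [-0.083  0.085] [67. 62. 56.]
side -0.11 36 x [-0.011  0.038] y [-0.085  0.087] [86. 79. 68.]
side -0.1 17 x [0.007 0.015] y [-0.016  0.026] [102.  92.  77.]
side -0.09 56 x [-0.004  0.014] y [-0.018  0.02 ] [112. 101.  85.]
side -0.08 45 x [0.005 0.014] y [-0.017  0.019] [112. 101.  84.]
side -0.07 49 x [0.006 0.015] y [-0.016  0.018] [113. 102.  85.]
side -0.06 43 x [0.004 0.014] y [-0.016  0.017] [114. 103.  85.]
side -0.05 26 x [0.004 0.02 ] y [-0.011  0.066] [110.  99.  82.]
side -0.04 8 x [0.007 0.036] y [-0.     0.119] [124. 113.  96.]
side -0.03 13 x [0.029 0.036] y [0.111 0.12 ] [127. 114.  97.]
side -0.02 45 x [-0.026  0.037] y [-0.011  0.115] [124. 116. 101.]
side -0.01 170 x [-0.047  0.034] y [-0.017  0.108] [128. 121. 106.]
side 0.0 410 x [-0.048  0.045] y [-0.051  0.053] [130. 12
[... 1099 characters left out ...]
8] y [-0.084  0.082] [125. 111.  89.]
scene -0.15 1148 x [-0.036  0.034] y [-0.094  0.092] [79. 74. 65.]
scene -0.14 88 x [-0.038  0.018] y [-0.096  0.089] [93. 85. 71.]
scene -0.13 256 x [-0.037 -0.022] y [-0.067  0.077] [72. 66. 56.]
scene -0.12 113 x [-0.038 -0.018] y [-0.085  0.081] [103.  95.  81.]
scene -0.11 16 x [-0.036 -0.029] y [-0.088  0.083] [140. 132. 113.]
scene -0.09 1 x [-0.011 -0.011] y [0.004 0.004] [82. 72. 57.]
scene -0.06 2 x [-0.011  0.028] y [0.011 0.117] [94. 88. 76.]
scene -0.02 66 x [-0.047 -0.006] y [-0.013  0.001] [134. 127. 111.]
scene -0.01 252 x [-0.049 -0.003] y [-0.029  0.027] [149. 143. 126.]
scene 0.0 513 x [-0.049  0.02 ] y [-0.053  0.051] [146. 136. 119.]
```

All three cameras agree that the real finger ends sit about 39.5 mm behind the reported TCP: the fingers end at local z ≈ -0.040 and the body begins at ≈ -0.106. So the fingers passed above the mould without touching it, and it hasn't moved. I'll correct for this tool offset from here on.

```bash
cat >> h.py <<'E'
OFF=.0395
def got(xt,yt,z,dyaw=np.pi,tilt=0,world=False):
    """true finger-tip target, table frame (or world with yaw=dyaw)"""
    o=robot.observe(); R0=R.from_euler('xyz',o['tool_rot']); 
    yaw=dyaw if world else tp[2]+dyaw
    R1=R.from_rotvec(np.radians(tilt)*np.array([np.cos(tp[2]),np.sin(tp[2]),0]))*R.from_euler('xyz',[np.pi,0,yaw])
    w=(R0.inv()*R1).as_rotvec()/(np.pi/2); q=np.array([xt,yt] if world else T2W(xt,yt)); p=np.array([*q,z])+R1.apply([0,0,OFF]); t=R0.inv().apply(p-o['tool_pos'])/.3
    print('t',round(float(o['time']),2),'tip now',(o['tool_pos']-R0.apply([0,0,OFF])).round(4),'row',np.round(w,3).tolist(),np.round(t,4).tolist(), 'rows>=',round(max(np.linalg.norm(w)*90/8.59,np.linalg.norm(t)*6),1),'q',o['qpos'].round(2).tolist(),'F',o['contact_force'].round(1),'M',o['torque'].round(2),'op',round(float(o['opening']),4))
E
python3 -c "
from h import *
got(-.11,-.022,.128,tilt=20);got(-.11,-.022,.091,tilt=20);got(-.06,-.022,.091,tilt=20)"
```

```text
t 5.0 tip now [ 0.4638 -0.3239  0.1284] row [0.0, 0.002, -0.001] [0.174, 0.0369, 0.0146] rows>= 1.1 q [-0.91, 0.41, 1.8, 0.41, 0.77, -1.24] F [0.3 0.2 0.1] M [-0.11  0.26 -0.03] op 0.0006
t 5.0 tip now [ 0.4638 -0.3239  0.1284] row [0.0, 0.002, -0.001] [0.1742, -0.0054, 0.1305] rows>= 1.3 q [-0.91, 0.41, 1.8, 0.41, 0.77, -1.24] F [0.3 0.2 0.1] M [-0.11  0.26 -0.03] op 0.0006
t 5.0 tip now [ 0.4638 -0.3239  0.1284] row [0.0, 0.002, -0.001] [0.0075, -0.0051, 0.1309] rows>= 0.8 q [-0.91, 0.41, 1.8, 0.41, 0.77, -1.24] F [0.3 0.2 0.1] M [-0.11  0.26 -0.03] op 0.0006
```

Emit:
arm_command(
  motion=[
    [[0,0,0,0.1,0.02,0.005,-1],[0,0,0,0.174,0.037,0.015,-1],[0,0,0,0.174,0.037,0.015,-1],[0,0,0,0.174,0.015,0.07,-1],[0,0,0,0.174,-0.005,0.13,-1],[0,0,0,0.174,-0.005,0.13,-1]],
  ],
)

```text
time: 5.6
tool_pos: [0.4853, -0.27, 0.0522]
tool_rot: [2.794, -0.001, 1.626]
contact_force: [-0.2, -0.5, -0.0]
opening: 0.0005
```

Run:
```python
from h import *
got(-.08,-.022,.09,tilt=20);got(-.057,-.022,.09,tilt=20)
c=cam('side'); im=c['image'][:,:,::-1]
cv2.imwrite('pics/c6.png',cv2.resize(im[165:235,300:400],None,fx=7,fy=7,interpolation=cv2.INTER_CUBIC))
```

```text
t 5.6 tip now [ 0.4719 -0.2707  0.0894] row [-0.001, 0.0, -0.002] [-0.1017, 0.0037, -0.001] rows>= 0.6 q [-0.82, 0.43, 1.91, 0.46, 0.63, -1.22] F [-0.2 -0.5 -0. ] M [-0.12  0.23 -0.02] op 0.0005
t 5.6 tip now [ 0.4719 -0.2707  0.0894] row [-0.001, 0.0, -0.002] [-0.1784, 0.0039, -0.001] rows>= 1.1 q [-0.82, 0.43, 1.91, 0.46, 0.63, -1.22] F [-0.2 -0.5 -0. ] M [-0.12  0.23 -0.02] op 0.0005
```

View pics/c6.png

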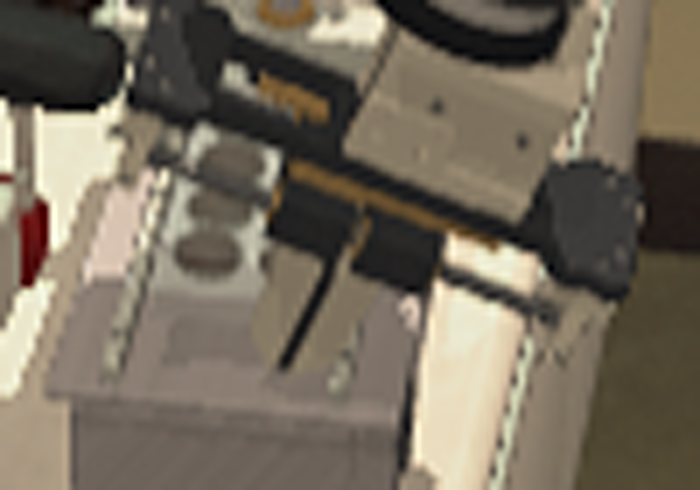

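The fingertips are now behind the mould, near (280,360). Pushing.

Emit:
arm_command(
  motion=[
    [[0,0,0,-0.04,0.002,0,-1],[0,0,0,-0.075,0.003,0,-1],[0,0,0,-0.095,0.004,0,-1],[0,0,0,-0.11,0.004,0,-1],[0,0,0,-0.125,0.004,0,-1],[0,0,0,-0.14,0.004,0,-1],[0,0,0,-0.155,0.004,0,-1],[0,0,0,-0.165,0.004,0,-1]],
  ],
)

```text
time: 6.45
tool_pos: [0.4903, -0.3202, 0.0546]
tool_rot: [2.792, 0.002, 1.626]
contact_force: [-0.0, 2.5, 1.5]
opening: 0.0008
```

Emit:
arm_command(
  motion=[
    [[0,0,0,-0.005,0,0,-1],[0,0,0,-0.01,0,0,-1],[0,0,0,-0.01,0,0,-1]],
  ],
)

```text
time: 6.75
tool_pos: [0.4904, -0.3231, 0.0546]
tool_rot: [2.792, 0.002, 1.626]
contact_force: [0.4, 1.9, 1.1]
opening: 0.0004
```

Emit:
arm_command(
  motion=[
    [[0,0,0,-0.005,0,0,-1],[0,0,0,-0.01,0,0,-1],[0,0,0,-0.01,0,0,-1]],
  ],
)

```text
time: 7.05
tool_pos: [0.4905, -0.3249, 0.0546]
tool_rot: [2.792, 0.0, 1.627]
contact_force: [-1.2, 5.6, 3.2]
opening: 0.0003
```

Run:
```python
from h import *
got(-.057,-.022,.09,tilt=20)
c=cam('wrist'); im=c['image'][:,:,::-1]
cv2.imwrite('pics/c7.png',cv2.resize(im[130:330,190:460],None,fx=2.9,fy=2.9,interpolation=cv2.INTER_CUBIC))
```

```text
t 7.05 tip now [ 0.477  -0.3257  0.0917] row [0.0, 0.0, -0.001] [0.0055, -0.0053, 0.0041] rows>= 0.1 q [-0.89, 0.48, 1.8, 0.45, 0.7, -1.26] F [-1.2  5.6  3.2] M [0.76 0.14 0.35] op 0.0003
```

View pics/c7.png

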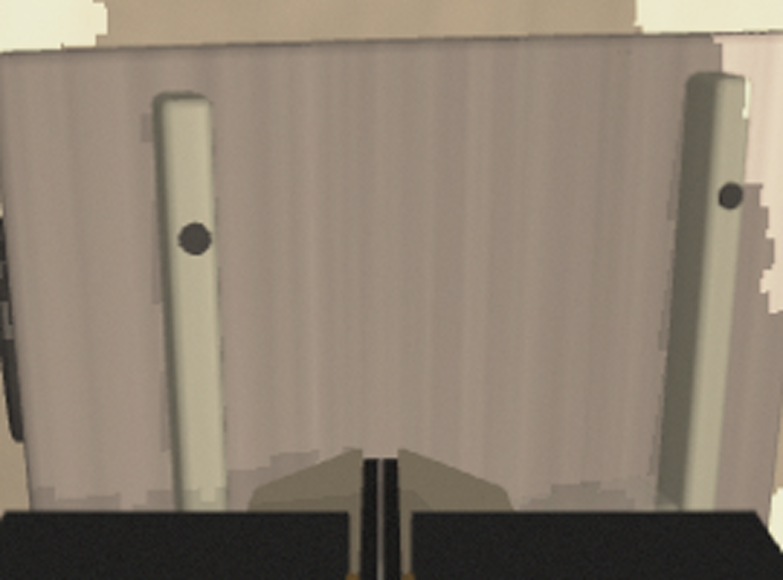

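Emit:
arm_command(
  motion=[
    [[0,0,0,-0.005,0,0,-1],[0,0,0,-0.006,0,0,-1],[0,0,0,-0.006,0,0,-1]],
  ],
)

```text
time: 7.4
tool_pos: [0.4904, -0.3249, 0.0545]
tool_rot: [2.793, -0.003, 1.628]
contact_force: [-1.4, 10.6, 6.6]
opening: 0.0003
```

Run:
```python
from h import *
got(-.057,-.022,.09,tilt=20);got(-.09,-.022,.09,tilt=20)
c=cam('scene'); im=c['image'][:,:,::-1]
cv2.imwrite('pics/c8.png',cv2.resize(im[285:395,350:470],None,fx=5,fy=5,interpolation=cv2.INTER_CUBIC))
```

```text
t 7.4 tip now [ 0.4769 -0.3258  0.0916] row [0.0, -0.002, -0.001] [0.0055, -0.0051, 0.004] rows>= 0.1 q [-0.89, 0.48, 1.8, 0.45, 0.7, -1.27] F [-1.4 10.6  6.6] M [ 1.54 -0.04  0.71] op 0.0003
t 7.4 tip now [ 0.4769 -0.3258  0.0916] row [0.0, -0.002, -0.001] [0.1155, -0.0052, 0.0043] rows>= 0.7 q [-0.89, 0.48, 1.8, 0.45, 0.7, -1.27] F [-1.4 10.6  6.6] M [ 1.54 -0.04  0.71] op 0.0003
```

View pics/c8.png

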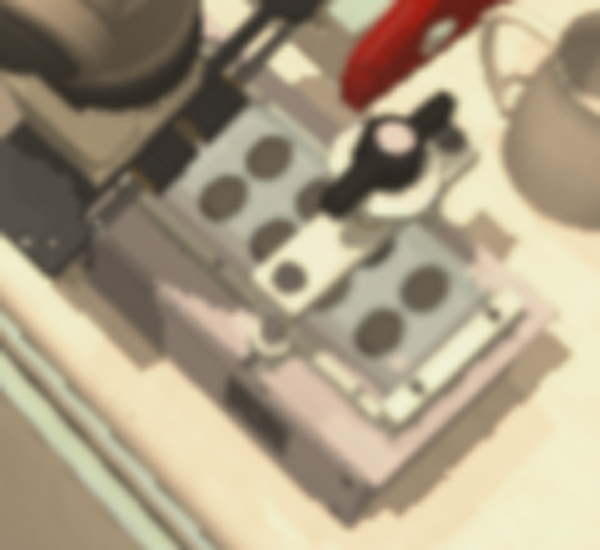

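The mould is seated against the stop: it stops moving at 12 N, and the back face sits where expected. Next I back off, lift and go above the handle.

Emit:
arm_command(
  motion=[
    [[0,0,0,0.06,0,0,-1],[0,0,0,0.06,0.055,-0.15,0],[0,0,0,0.06,0.11,-0.3,1],[0,0,0,0.06,0.165,-0.45,1],[0,0,0,0.06,0.22,-0.6,1],[0,0,0,0.06,0.22,-0.6,1]],
  ],
)

```text
time: 8.05
tool_pos: [0.4926, -0.3125, 0.2544]
tool_rot: [2.782, 0.014, 1.625]
contact_force: [0.6, 0.3, 0.5]
opening: 0.0358
```

Run:
```python
from h import *
got(.046,0,.245)
```

```text
t 8.05 tip now [ 0.4787 -0.3128  0.2914] row [0.229, 0.009, -0.0] [-0.3763, -0.0437, 0.1635] rows>= 2.5 q [-0.87, 0.23, 1.56, 0.3, 1.14, -1.02] F [0.6 0.3 0.5] M [-0.16  0.28 -0.02] op 0.0358
```

Emit:
arm_command(
  motion=[
    [[0,0,0,-0.16,-0.02,0,1],[0.05,0,0,-0.3,-0.04,0,1],[0.14,0.005,0,-0.376,-0.044,0.05,1],[0.229,0.009,0,-0.376,-0.044,0.1,1],[0.229,0.009,0,-0.376,-0.044,0.1635,1],[0.229,0.009,0,-0.376,-0.044,0.1635,1],[0.229,0.009,0,-0.376,-0.044,0.1635,1],[0.229,0.009,0,-0.376,-0.044,0.1635,1]],
  ],
)

```text
time: 8.85
tool_pos: [0.5002, -0.4225, 0.1975]
tool_rot: [-3.133, -0.01, 1.628]
contact_force: [-0.9, -0.1, 0.5]
opening: 0.0913
```

Run:
```python
from h import *
got(.046,0,.245)
cam('wrist','w9.png')
```

```text
t 8.85 tip now [ 0.5005 -0.4229  0.237 ] row [-0.005, -0.006, -0.001] [-0.011, 0.0111, -0.027] rows>= 0.2 q [-0.82, 0.59, 1.09, 0.0, 1.47, -0.88] F [-0.9 -0.1  0.5] M [-0.18  0.02 -0.05] op 0.0913
```

View pics/w9.png

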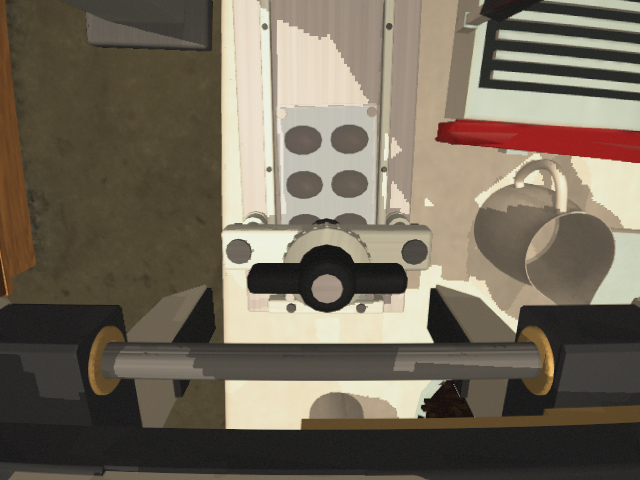

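Run:
```python
from h import *
w=load('wrist'); im=w['image'][:,:,::-1]
a=px2w(w,248.5,278,worldz=.193);b=px2w(w,408,278,worldz=.193);h=px2w(w,327,289); h2=px2w(w,327,289,worldz=.2035)
print(a,b,(a+b)/2,np.linalg.norm(a-b),np.arctan2(*(b-a)[1::-1]),tp[2]+np.pi/2,h,h2)
for q in [(260,278),(275,278),(380,278),(395,278),(327,262),(300,280)]: print(px2w(w,*q).round(4))
```

```text
[ 0.46255315 -0.42749321  0.193     ] [ 0.5461073  -0.42240992  0.193     ] [ 0.50433023 -0.42495156  0.193     ] 0.08370863014613654 0.060763325199455286 0.05774632679489655 [ 0.50378536 -0.42704002  0.20257065] [ 0.50375429 -0.4266393   0.2035    ]
[ 0.469  -0.4259  0.196 ]
[ 0.477  -0.4248  0.1975]
[ 0.5307 -0.4215  0.1974]
[ 0.5384 -0.4211  0.1973]
[ 0.5029 -0.4132  0.201 ]
[ 0.49   -0.4235  0.2014]
```

Run:
```python
from h import *
got(.504,-.4258,.170,dyaw=1.63,world=True)
```

```text
t 8.9 tip now [ 0.5005 -0.4229  0.2372] row [-0.005, -0.006, -0.002] [-0.0136, 0.014, 0.2239] rows>= 1.3 q [-0.82, 0.59, 1.09, 0.0, 1.47, -0.88] F [0.4 0.4 0.2] M [-0.13  0.    0.07] op 0.0914
```

Emit:
arm_command(
  motion=[
    [[-0.005,-0.006,0,-0.014,0.014,0.03,1],[-0.005,-0.006,0,-0.014,0.014,0.1,1],[-0.005,-0.006,0,-0.014,0.014,0.17,1],[-0.005,-0.006,0,-0.014,0.014,0.224,1],[-0.005,-0.006,0,-0.014,0.014,0.224,1]],
  ],
)

```text
time: 9.4
tool_pos: [0.5029, -0.4245, 0.1276]
tool_rot: [-3.138, -0.005, 1.628]
contact_force: [-0.4, 0.5, -0.6]
opening: 0.0918
```

Run:
```python
from h import *
got(.504,-.4258,.170,dyaw=1.63,world=True)
cam('wrist','w10.png')
```

```text
t 9.4 tip now [ 0.503  -0.4247  0.1671] row [-0.002, -0.003, -0.002] [-0.0044, 0.0034, -0.0096] rows>= 0.1 q [-0.82, 0.64, 1.2, 0.0, 1.31, -0.87] F [-0.4  0.5 -0.6] M [-0.09  0.02 -0.06] op 0.0918
```

View pics/w10.png

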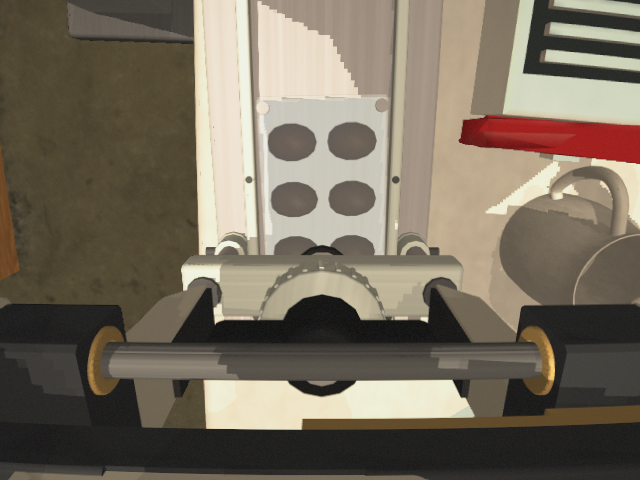

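The wing sits centred between the fingers, spanning columns 215–430. Gripping.

Emit:
arm_command(
  motion=[
    [[0,0,0,-0.004,0.003,-0.008,-1],[0,0,0,-0.004,0.003,-0.008,-1],[0,0,0,-0.004,0.003,-0.008,-1],[0,0,0,-0.004,0.003,-0.008,-1]],
  ],
  grip_force=25,
)

```text
time: 9.85
tool_pos: [0.5047, -0.427, 0.1334]
tool_rot: [-3.14, -0.0, 1.628]
contact_force: [-6.4, 0.3, 3.3]
opening: 0.084
```

Run:
```python
from h import *
got(.504,-.4258,.170,dyaw=1.63,world=True)
```

```text
t 9.85 tip now [ 0.5047 -0.427   0.1729] row [-0.001, -0.0, -0.001] [0.0041, -0.002, 0.0096] rows>= 0.1 q [-0.82, 0.64, 1.19, -0.0, 1.32, -0.87] F [-6.4  0.3  3.3] M [ 0.09  0.71 -0.11] op 0.084
```

Emit:
arm_command(
  motion=[
    [[0,0,0.05,0,-0.003,0.0013,-1],[0,0,0.13,0,-0.003,0.0033,-1],[0,0,0.21,0,-0.003,0.0053,-1],[0,0,0.29,0,-0.003,0.0073,-1],[0,0,0.37,0,-0.003,0.0093,-1],[0,0,0.45,0,-0.003,0.0113,-1],[0,0,0.52,0,-0.003,0.013,-1],[0,0,0.55,0,-0.003,0.0138,-1]],
  ],
)

```text
time: 10.65
tool_pos: [0.5048, -0.4278, 0.1294]
tool_rot: [3.14, 0.001, 0.761]
contact_force: [-1.9, -1.2, 2.1]
opening: 0.084
```

Run:
```python
from h import *
got(.504,-.4258,.170,dyaw=1.63,world=True)
cam('wrist','w11.png')
```

```text
t 10.65 tip now [ 0.5048 -0.4277  0.1689] row [0.001, 0.001, -0.553] [0.0025, -0.0066, -0.0038] rows>= 5.8 q [-0.82, 0.64, 1.19, -0.0, 1.31, -0.01] F [-1.9 -1.2  2.1] M [-0.5   0.24  0.04] op 0.084
```

View pics/w11.png

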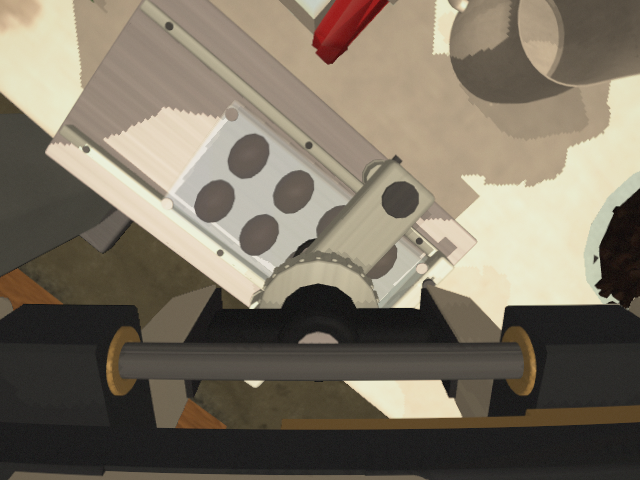

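Emit:
arm_command(
  motion=[
    [[0,0,0.06,0,0,0.0015,-1],[0,0,0.12,0,0,0.003,-1],[0,0,0.18,0,0,0.0045,-1]],
  ],
)

```text
time: 11.0
tool_pos: [0.5048, -0.428, 0.128]
tool_rot: [3.14, 0.001, 0.479]
contact_force: [-2.9, -0.5, 2.7]
opening: 0.0838
```

```bash
cat > st.py <<'E'
from h import *
o=robot.observe(); print(round(float(o['time']),2),o['tool_pos'].round(4),o['tool_rot'].round(3),'F',o['contact_force'].round(1),'M',o['torque'].round(3),'q6',o['qpos'][5].round(3),'e6',o['joint_efforts'].round(2),'op',round(float(o['opening']),4))
E
python3 st.py
```

```text
11.0 [ 0.5048 -0.428   0.128 ] [3.14e+00 1.00e-03 4.79e-01] F [-2.9 -0.5  2.7] M [-0.781  0.372  0.134] q6 0.274 e6 [  1.87 -55.47 -23.28   1.17   0.35  -1.12] op 0.0838
```

Emit:
arm_command(
  motion=[
    [[0,0,0.06,0,0,0.0015,-1],[0,0,0.12,0,0,0.003,-1],[0,0,0.18,0,0,0.0045,-1]],
  ],
)

```text
time: 11.3
tool_pos: [0.5046, -0.4283, 0.1267]
tool_rot: [3.139, 0.001, 0.196]
contact_force: [-2.5, -2.5, 3.9]
opening: 0.0834
```

```bash
python3 st.py
```

```text
11.3 [ 0.5046 -0.4283  0.1267] [3.139e+00 1.000e-03 1.960e-01] F [-2.5 -2.5  3.9] M [-0.962  0.553  0.106] q6 0.557 e6 [  2.38 -55.58 -23.21   1.52   0.38  -1.12] op 0.0834
```

Emit:
arm_command(
  motion=[
    [[0,0,0.06,0,0,0.001,-1],[0,0,0.12,0,0,0.0025,-1],[0,0,0.18,0,0,0.004,-1]],
  ],
)

```text
time: 11.6
tool_pos: [0.5043, -0.4286, 0.1253]
tool_rot: [3.139, 0.0, -0.086]
contact_force: [-3.4, -3.7, 2.4]
opening: 0.0837
```

```bash
python3 st.py
```

```text
11.6 [ 0.5043 -0.4286  0.1253] [ 3.139  0.    -0.086] F [-3.4 -3.7  2.4] M [-1.099  0.824  0.148] q6 0.839 e6 [  2.95 -55.98 -23.35   1.9    0.36  -1.11] op 0.0837
```

Emit:
arm_command(
  motion=[
    [[0,0,0.06,0,0,0.001,-1],[0,0,0.12,0,0,0.0025,-1],[0,0,0.18,0,0,0.004,-1]],
  ],
)

```text
time: 11.9
tool_pos: [0.504, -0.4287, 0.124]
tool_rot: [3.138, 0.0, -0.369]
contact_force: [-4.4, -3.4, 3.1]
opening: 0.0837
```

```bash
python3 st.py; python3 -c "
from h import *
c=cam('side','d12.png'); im=c['image'][:,:,::-1]
cv2.imwrite('pics/d12c.png',cv2.resize(im[120:220,290:410],None,fx=6,fy=6,interpolation=cv2.INTER_CUBIC))"
```

```text
11.9 [ 0.504  -0.4287  0.124 ] [ 3.138  0.    -0.369] F [-4.4 -3.4  3.1] M [-1.161  1.078  0.119] q6 1.122 e6 [  3.48 -56.27 -23.6    2.25   0.19  -1.11] op 0.0837
```

View pics/d12c.png

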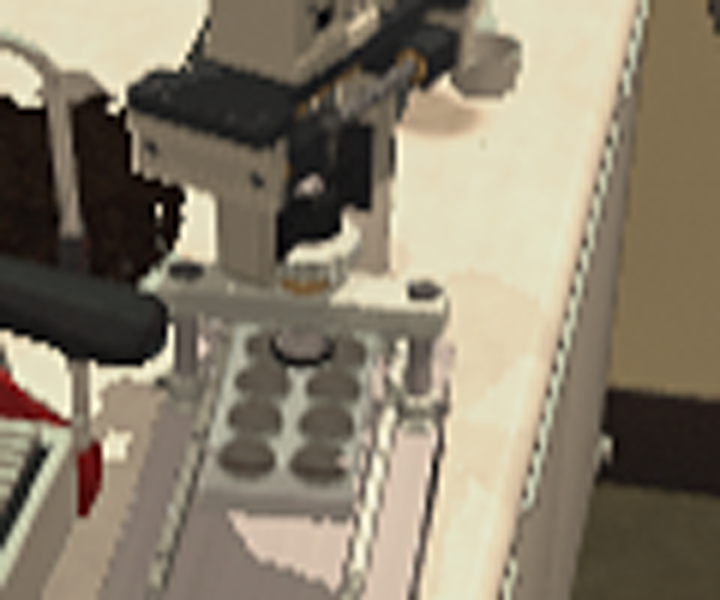

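Emit:
arm_command(
  motion=[
    [[0,0,0.06,0,0,0.0012,-1],[0,0,0.12,0,0,0.0027,-1],[0,0,0.18,0,0,0.0042,-1]],
  ],
)

```text
time: 12.25
tool_pos: [0.5036, -0.4286, 0.1226]
tool_rot: [3.138, 0.0, -0.652]
contact_force: [-4.3, -3.7, 3.3]
opening: 0.0839
```

```bash
python3 st.py
```

```text
12.25 [ 0.5036 -0.4286  0.1226] [ 3.138  0.    -0.652] F [-4.3 -3.7  3.3] M [-1.093  1.39   0.092] q6 1.405 e6 [  3.88 -56.32 -23.89   2.51  -0.13  -1.11] op 0.0839
```

Emit:
arm_command(
  motion=[
    [[0,0,0.06,0,0,0.0012,-1],[0,0,0.12,0,0,0.0027,-1]],
  ],
)

```text
time: 12.45
tool_pos: [0.5033, -0.4286, 0.1217]
tool_rot: [3.138, 0.0, -0.841]
contact_force: [-4.7, -3.4, 3.0]
opening: 0.0837
```

```bash
python3 st.py
```

```text
12.45 [ 0.5033 -0.4286  0.1217] [ 3.138  0.    -0.841] F [-4.7 -3.4  3. ] M [-0.987  1.623  0.106] q6 1.593 e6 [  4.06 -56.39 -24.14   2.61  -0.39  -1.11] op 0.0837
```

Emit:
arm_command(
  motion=[
    [[0,0,0.06,0,0,0.0012,-1],[0,0,0.12,0,0,0.0027,-1]],
  ],
)

```text
time: 12.65
tool_pos: [0.5031, -0.4285, 0.1213]
tool_rot: [3.138, -0.0, -1.029]
contact_force: [-6.6, -3.3, 7.6]
opening: 0.0839
```

```bash
python3 st.py
```

```text
12.65 [ 0.5031 -0.4285  0.1213] [ 3.138 -0.    -1.029] F [-6.6 -3.3  7.6] M [-0.757  1.893  0.374] q6 1.781 e6 [  4.02 -54.1  -23.56   2.82  -0.98  -0.87] op 0.0839
```

Emit:
arm_command(
  motion=[
    [[0,0,0.06,0,0,0.0012,-1],[0,0,0.12,0,0,0.0027,-1]],
  ],
)

```text
time: 12.85
tool_pos: [0.503, -0.4285, 0.1212]
tool_rot: [3.138, -0.001, -1.217]
contact_force: [-7.5, -1.5, 11.4]
opening: 0.0838
```

```bash
python3 st.py; python3 -c "
from h import *
c=cam('side','d13.png'); im=c['image'][:,:,::-1]
cv2.imwrite('pics/d13c.png',cv2.resize(im[150:220,310:400],None,fx=8,fy=8,interpolation=cv2.INTER_CUBIC))"
```

```text
12.85 [ 0.503  -0.4285  0.1212] [ 3.138e+00 -1.000e-03 -1.217e+00] F [-7.5 -1.5 11.4] M [-0.342  1.982  0.165] q6 1.97 e6 [  3.43 -51.63 -22.96   2.7   -1.6   -0.87] op 0.0838
```

View pics/d13c.png

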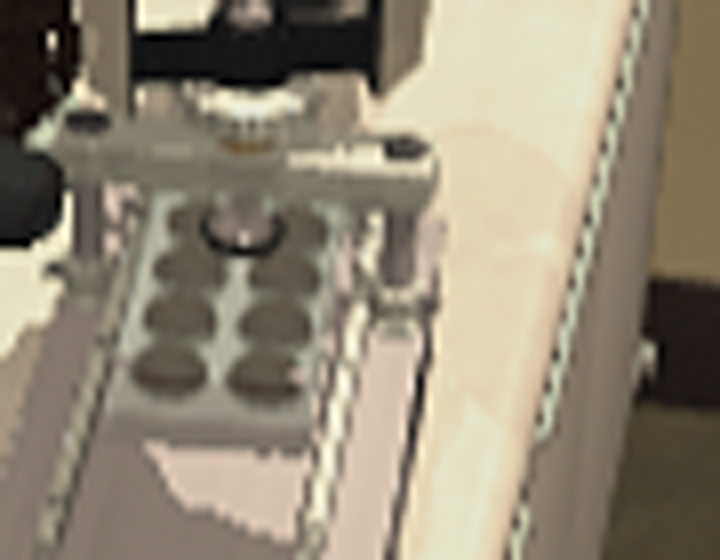

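Torque peaked at 0.37 and then dropped while z stopped descending, so the pad is tight and the ratchet is slipping. I'll continue in small steps without descending.

Emit:
arm_command(
  motion=[
    [[0,0,0.04,0,0,-0.001,-1],[0,0,0.08,0,0,-0.002,-1]],
  ],
)

```text
time: 13.1
tool_pos: [0.5029, -0.4282, 0.1213]
tool_rot: [3.138, -0.001, -1.342]
contact_force: [-5.9, -1.7, 5.0]
opening: 0.0835
```

```bash
python3 st.py
```

```text
13.1 [ 0.5029 -0.4282  0.1213] [ 3.138e+00 -1.000e-03 -1.342e+00] F [-5.9 -1.7  5. ] M [-0.5    2.041  0.142] q6 2.095 e6 [  4.13 -55.07 -24.39   2.63  -1.35  -0.73] op 0.0835
```

Emit:
arm_command(
  motion=[
    [[0,0,0,0,0,-0.001,0.9],[0,0,0,0,0,-0.001,1],[0,0,0,0,0,-0.001,1]],
  ],
)

```text
time: 13.4
tool_pos: [0.5048, -0.4261, 0.1193]
tool_rot: [3.141, 0.003, -1.339]
contact_force: [-0.2, 0.1, -0.1]
opening: 0.0914
```

```bash
python3 st.py; python3 -c "
from h import *
cam('wrist','w14.png')"
```

```text
13.4 [ 0.5048 -0.4261  0.1193] [ 3.141e+00  3.000e-03 -1.339e+00] F [-0.2  0.1 -0.1] M [ 0.083  0.127 -0.012] q6 2.092 e6 [-1.400e-01 -5.858e+01 -2.480e+01 -1.000e-02 -8.000e-02 -1.000e-02] op 0.0914
```

View pics/w14.png

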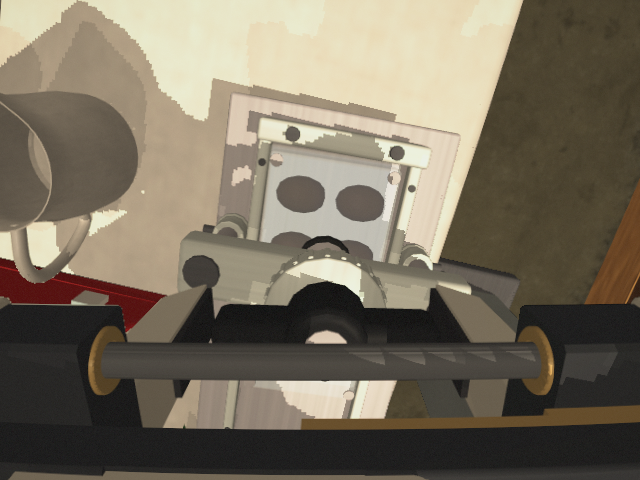

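The handle stayed put on release, with no spring-back, which suggests the click happened. To confirm it, I'll regrasp and probe a little further, well inside the three-click limit.

Emit:
arm_command(
  motion=[
    [[0,0,0,0,0,-0.008,-1],[0,0,0,0,0,-0.008,-1],[0,0,0,0,0,-0.008,-1],[0,0,0,0,0,-0.008,-1]],
  ],
)

```text
time: 13.85
tool_pos: [0.5039, -0.4264, 0.1216]
tool_rot: [3.139, 0.003, -1.34]
contact_force: [-4.5, 0.5, 2.5]
opening: 0.0838
```

```bash
python3 st.py
```

```text
13.85 [ 0.5039 -0.4264  0.1216] [ 3.139e+00  3.000e-03 -1.340e+00] F [-4.5  0.5  2.5] M [ 0.073  0.782 -0.022] q6 2.093 e6 [ 2.14e+00 -5.65e+01 -2.50e+01  8.90e-01 -8.80e-01 -1.00e-02] op 0.0838
```

Emit:
arm_command(
  motion=[
    [[0,0,0.03,0,0,0,-1],[0,0,0.06,0,0,0,-1]],
  ],
)

```text
time: 14.05
tool_pos: [0.504, -0.4264, 0.1217]
tool_rot: [3.139, 0.002, -1.436]
contact_force: [-4.4, -1.5, 3.4]
opening: 0.0839
```

```bash
python3 st.py
```

```text
14.05 [ 0.504  -0.4264  0.1217] [ 3.139e+00  2.000e-03 -1.436e+00] F [-4.4 -1.5  3.4] M [-0.02   0.742  0.134] q6 2.189 e6 [  1.98 -56.59 -24.9    0.87  -0.77  -0.56] op 0.0839
```

Emit:
arm_command(
  motion=[
    [[0,0,0.03,0,0,0,-1],[0,0,0.06,0,0,0,-1]],
  ],
)

```text
time: 14.25
tool_pos: [0.504, -0.4265, 0.1216]
tool_rot: [3.139, 0.002, -1.53]
contact_force: [-5.0, -1.7, 2.3]
opening: 0.0842
```

```bash
python3 st.py
```

```text
14.25 [ 0.504  -0.4265  0.1216] [ 3.139e+00  2.000e-03 -1.530e+00] F [-5.  -1.7  2.3] M [-0.045  0.655  0.38 ] q6 2.283 e6 [  1.97 -56.79 -24.84   1.    -0.61  -0.25] op 0.0842
```

The torque went from 0 to 0.13 to 0.38 within 0.19 rad of the valley. The second tooth therefore sits 0.52 rad after the first peak, which confirms one click. I'll release here and lift.

Emit:
arm_command(
  motion=[
    [[0,0,-0.03,0,0,0,-1],[0,0,-0.06,0,0,0,-1],[0,0,-0.06,0,0,0,1],[0,0,-0.06,0,0,0,1],[0,0,-0.06,0,0,0,1],[0,0,-0.06,0,0,-0.08,1],[0,0,-0.06,0,0,-0.2,1],[0,0,-0.06,0,0,-0.34,1]],
  ],
)

```text
time: 15.05
tool_pos: [0.5044, -0.4257, 0.2232]
tool_rot: [3.138, 0.005, -1.435]
contact_force: [0.7, -0.9, -0.0]
opening: 0.0921
```

```bash
python3 st.py
python3 - <<'E'
from h import *
c=cam('wrist'); im=c['image'][:,:,::-1]
cv2.imwrite('pics/w15.png',im)
got(.44,-.25,.29,dyaw=2.0,world=True)
E
```

```text
15.05 [ 0.5044 -0.4257  0.2232] [ 3.138  0.005 -1.435] F [ 0.7 -0.9 -0. ] M [0.06  0.116 0.04 ] q6 2.188 e6 [ 2.500e-01 -5.647e+01 -2.324e+01 -1.000e-02 -1.270e+00  0.000e+00] op 0.0921
t 15.1 tip now [ 0.5065 -0.4278  0.2722] row [-0.007, 0.004, 1.813] [-0.6178, 0.1394, -0.064] rows>= 19.0 q [-0.82, 0.58, 1.02, 0.0, 1.53, 2.19] F [0.  0.  5.8] M [0.06 0.11 0.04] op 0.0919
```

View pics/w15.png

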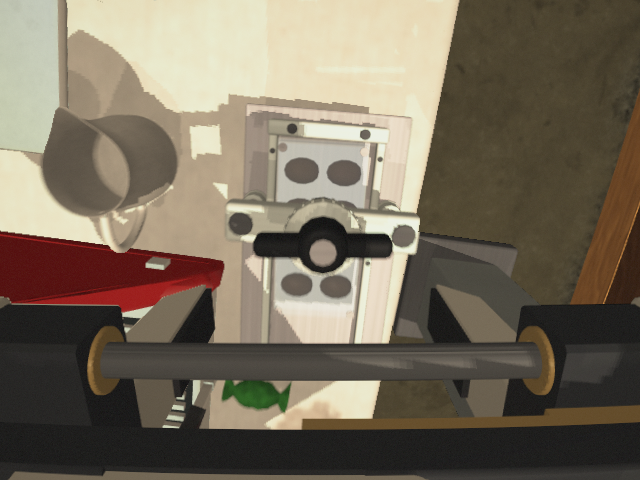

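One wing tip is at (253,244) and the other at (392,244). The handle stayed where I left it. Next is the marker, turning the wrist the long way round to stay in joint range.

Emit:
arm_command(
  motion=[
    [[0,0,-0.09,0,0.15,-0.1,0],[0,0,-0.18,-0.1,0.225,-0.2,0],[0,0,-0.27,-0.25,0.225,-0.2,0],[0,0,-0.36,-0.4,0.225,-0.2,-0.1],[0,0,-0.45,-0.55,0.225,-0.2,-0.1],[0,0,-0.54,-0.7,0.225,-0.2,-0.1],[0,0,-0.63,-0.85,0.225,-0.2,-0.1],[0,0,-0.72,-0.94,0.225,-0.2,-0.1]],
  ],
)

```text
time: 15.9
tool_pos: [0.399, -0.1535, 0.2847]
tool_rot: [-3.139, 0.001, -0.297]
contact_force: [-0.3, -1.2, 0.8]
opening: 0.0417
```

```bash
python3 st.py
python3 - <<'E'
from h import *
got(.40,.10,.30,dyaw=.9,world=True)
E
```

```text
15.9 [ 0.399  -0.1535  0.2847] [-3.139e+00  1.000e-03 -2.970e-01] F [-0.3 -1.2  0.8] M [0.007 0.138 0.057] q6 1.319 e6 [ -2.11 -30.98 -26.05   0.13   0.15   1.45] op 0.0417
t 15.9 tip now [ 0.3991 -0.1536  0.3242] row [-0.002, -0.0, -0.762] [-0.2439, -0.8089, 0.0828] rows>= 8.0 q [-0.55, 0.1, 1.58, 0.0, 1.47, 1.32] F [-0.3 -1.2  0.8] M [0.01 0.14 0.06] op 0.0417
```

Emit:
arm_command(
  motion=[
    [[0,0,-0.095,-0.04,-0.12,0,-0.1],[0,0,-0.19,-0.08,-0.25,0,-0.1],[0,0,-0.285,-0.12,-0.38,0,-0.1],[0,0,-0.38,-0.16,-0.52,0,-0.1],[0,0,-0.475,-0.2,-0.65,0,-0.1],[0,0,-0.57,-0.24,-0.8,0,-0.1],[0,0,-0.665,-0.24,-0.81,0,-0.1],[0,0,-0.76,-0.24,-0.81,0,-0.1]],
  ],
)

```text
time: 16.7
tool_pos: [0.4034, 0.0991, 0.2849]
tool_rot: [-3.139, -0.001, 0.9]
contact_force: [-0.1, -0.0, 0.8]
opening: 0.0416
```

Run:
```python
from h import *
got(.41,.18,.25,dyaw=2.1,world=True)
```

```text
t 16.7 tip now [0.4034 0.099  0.3244] row [-0.001, -0.002, -0.764] [0.2246, -0.1496, 0.2488] rows>= 8.0 q [0.05, 0.07, 1.61, 0.0, 1.46, 0.72] F [-0.1 -0.   0.8] M [-0.05  0.13 -0.03] op 0.0416
```

Emit:
arm_command(
  motion=[
    [[0,0,-0.095,0.1,-0.07,0.02,-0.1],[0,0,-0.19,0.2,-0.14,0.05,-0.1],[0,0,-0.285,0.225,-0.15,0.1,-0.1],[0,0,-0.38,0.225,-0.15,0.15,-0.1],[0,0,-0.475,0.225,-0.15,0.2,-0.1],[0,0,-0.57,0.225,-0.15,0.25,-0.1],[0,0,-0.665,0.225,-0.15,0.25,-0.1],[0,0,-0.76,0.225,-0.15,0.25,-0.1]],
  ],
)

```text
time: 17.5
tool_pos: [0.4106, 0.1783, 0.2096]
tool_rot: [-3.141, -0.004, 2.09]
contact_force: [-0.0, 0.1, 0.3]
opening: 0.0413
```

Run:
```python
from h import *
got(.45,.1932,.12,dyaw=3.32,world=True)
```

```text
t 17.5 tip now [0.4107 0.1782 0.2491] row [0.001, -0.002, -0.783] [-0.0236, 0.1393, 0.43] rows>= 8.2 q [0.24, 0.18, 1.68, 0.0, 1.28, -0.28] F [-0.   0.1  0.3] M [-0.06 -0.05 -0.02] op 0.0413
```

Emit:
arm_command(
  motion=[
    [[0,0,-0.095,0,0.05,0,-0.1],[0,0,-0.19,0,0.1,0,-0.1],[0,0,-0.285,-0.024,0.139,0,-0.1],[0,0,-0.38,-0.024,0.139,0,-0.1],[0,0,-0.475,-0.024,0.139,0.05,-0.1],[0,0,-0.57,-0.024,0.139,0.15,-0.1],[0,0,-0.665,-0.024,0.139,0.25,-0.1],[0,0,-0.76,-0.024,0.139,0.3,-0.1]],
  ],
)

```text
time: 18.3
tool_pos: [0.4493, 0.1924, 0.1178]
tool_rot: [3.139, -0.004, -3.0]
contact_force: [0.5, -0.4, -0.8]
opening: 0.0415
```

Emit:
arm_command(
  motion=[
    [[0,0,-0.023,0,0,0.08,-0.1],[0,0,-0.023,0,0,0.13,-0.1],[0,0,-0.023,0,0,0.13,-0.1]],
  ],
)

```text
time: 18.6
tool_pos: [0.449, 0.1924, 0.0792]
tool_rot: [3.139, -0.005, -2.97]
contact_force: [0.3, -0.4, 0.3]
opening: 0.041
```

Run:
```python
from h import *
got(.45,.1932,.05,dyaw=3.32,world=True)
cam('wrist','w16.png')
```

```text
t 18.6 tip now [0.4492 0.1923 0.1187] row [0.002, -0.003, -0.004] [-0.005, 0.0015, 0.2291] rows>= 1.4 q [0.25, 0.4, 1.77, 0.0, 0.97, -1.5] F [ 0.3 -0.4  0.3] M [ 0.07  0.02 -0.01] op 0.041
```

View pics/w16.png

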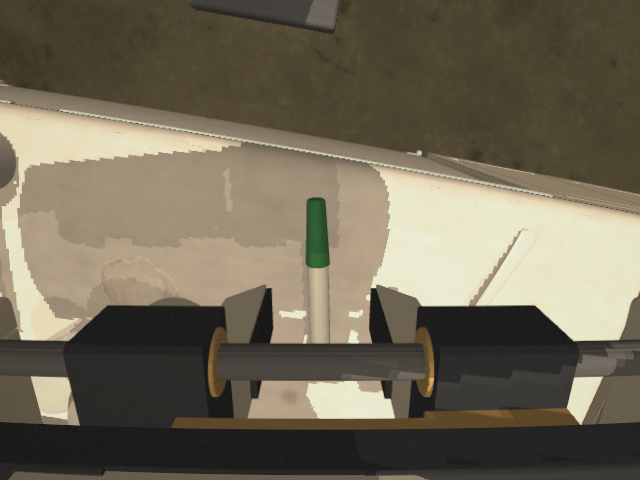

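The marker at columns 307–329 is centred between the fingers and aligned. Descending.

Emit:
arm_command(
  motion=[
    [[0,0,0,0,0,0.12,-0.1],[0,0,0,0,0,0.24,-0.1],[0,0,0,0,0,0.32,-0.1],[0,0,0,0,0,0.36,-0.1],[0,0,0,0,0,0.37,-0.1],[0,0,0,0,0,0.37,-0.1]],
  ],
)

```text
time: 19.25
tool_pos: [0.451, 0.193, -0.0292]
tool_rot: [3.139, -0.0, -2.969]
contact_force: [-0.3, -0.2, 0.8]
opening: 0.041
```

Run:
```python
from h import *
got(.45,.1932,.004,dyaw=3.32,world=True)
cam('wrist','w17.png')
```

```text
t 19.25 tip now [0.451  0.1929 0.0103] row [0.002, -0.0, -0.004] [0.0032, 0.0011, 0.0211] rows>= 0.1 q [0.25, 0.58, 1.87, 0.0, 0.7, -1.5] F [-0.3 -0.2  0.8] M [ 0.06 -0.01  0.01] op 0.041
```

View pics/w17.png

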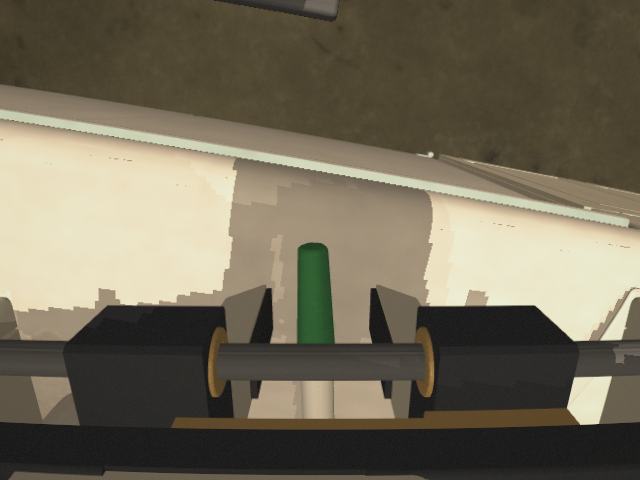

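Emit:
arm_command(
  motion=[
    [[0,0,0,0,0,0.012,-0.1],[0,0,0,0,0,0.018,-0.1],[0,0,0,0,0,0.018,-0.1]],
  ],
)

```text
time: 19.6
tool_pos: [0.4503, 0.1928, -0.0351]
tool_rot: [3.139, -0.001, -2.969]
contact_force: [-0.4, 0.7, -0.2]
opening: 0.0415
```

Emit:
arm_command(
  motion=[
    [[0,0,0,0,0,0,-1],[0,0,0,0,0,0,-1],[0,0,0,0,0,0,-1],[0,0,0,0,0,0,-1],[0,0,0,0,0,0,-1]],
  ],
  grip_force=30,
)

```text
time: 20.1
tool_pos: [0.4502, 0.1928, -0.0353]
tool_rot: [3.139, -0.002, -2.969]
contact_force: [-0.0, 0.3, 1.3]
opening: 0.0136
```

```bash
python3 st.py
```

```text
20.1 [ 0.4502  0.1928 -0.0353] [ 3.139e+00 -2.000e-03 -2.969e+00] F [-0.   0.3  1.3] M [-0.049  0.01  -0.006] q6 -1.501 e6 [  0.15 -44.62 -14.06   0.06   0.05  -0.  ] op 0.0136
```

Emit:
arm_command(
  motion=[
    [[0,0,0,0,0,-0.03,-1],[0,0,0,0,0,-0.1,-1],[0,0,0,0,0,-0.2,-1],[0,0,0,0,0,-0.3,-1],[0,0,0,0,0,-0.3,-1]],
  ],
)

```text
time: 20.6
tool_pos: [0.453, 0.1933, 0.0587]
tool_rot: [3.138, 0.006, -2.969]
contact_force: [-0.2, 0.7, 0.2]
opening: 0.0136
```

```bash
python3 st.py
python3 - <<'E'
from h import *
c=cam('side'); im=c['image'][:,:,::-1]
cv2.imwrite('pics/d18.png',cv2.resize(im[280:440,220:420],None,fx=4,fy=3.75,interpolation=cv2.INTER_CUBIC))
cam('wrist','w18.png')
E
```

```text
20.6 [0.453  0.1933 0.0587] [ 3.138  0.006 -2.969] F [-0.2  0.7  0.2] M [ 0.06  -0.011  0.017] q6 -1.5 e6 [ 1.900e-01 -4.274e+01 -1.868e+01 -1.000e-02  8.600e-01  0.000e+00] op 0.0136
```

View pics/d18.png

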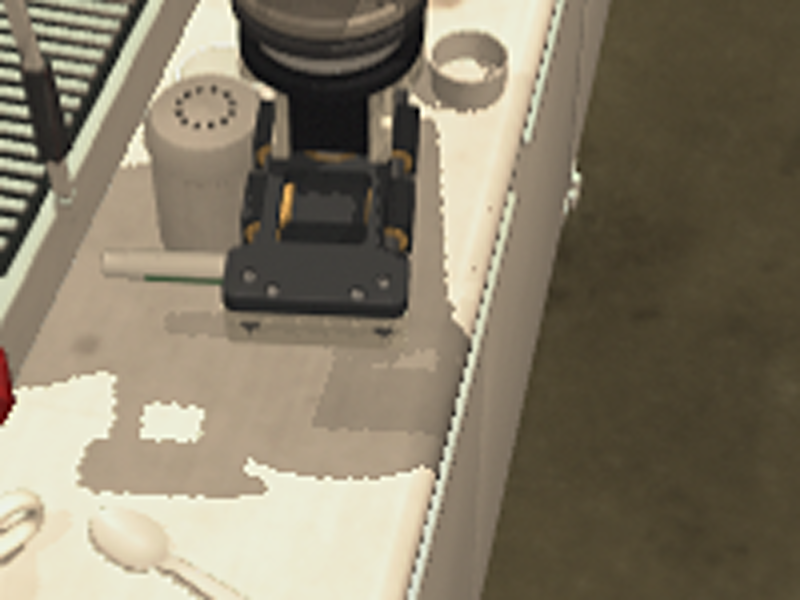

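View pics/w18.png

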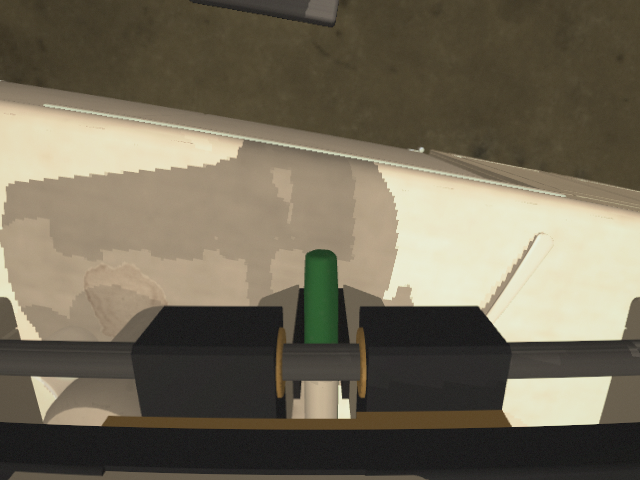

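Run:
```python
from h import *
o=robot.observe(); R0=R.from_euler('xyz',o['tool_rot'])
tip=o['tool_pos']-R0.apply([0,0,OFF])
c=load('side')
for x,y in [(108,262),(125,262),(150,263),(175,264),(200,265),(215,266)]:
    P=px2w(c,220+x/4,280+y/3.75); print('side',P.round(4),R0.inv().apply(P-tip).round(4))
w=load('wrist')
for u,v in [(321,254),(321,265),(321,280),(321,300),(321,320),(321,335),(320,385),(320,400)]:
    P=px2w(w,u,v); print('wrist',P.round(4),R0.inv().apply(P-tip).round(4))
```

```text
side [0.5551 0.2161 0.1088] [-0.107   0.0053 -0.0139]
side [0.5471 0.215  0.1097] [-0.0989  0.0056 -0.0148]
side [0.5352 0.2142 0.1112] [-0.087   0.0069 -0.0163]
side [0.5244 0.2107 0.1092] [-0.0758  0.0053 -0.0143]
side [0.5129 0.209  0.1096] [-0.0641  0.0056 -0.0147]
side [0.5061 0.2076 0.1089] [-0.0573  0.0053 -0.014 ]
wrist [0.4247 0.1889 0.1027] [ 0.0262  0.0009 -0.0078]
wrist [0.4277 0.1894 0.1065] [ 0.0231  0.0009 -0.0116]
wrist [0.4338 0.1905 0.1063] [ 0.0169  0.0009 -0.0114]
wrist [0.442  0.192  0.1066] [ 0.0086  0.0009 -0.0117]
wrist [0.373  0.1791 0.2521] [ 0.0788  0.0005 -0.1572]
wrist [0.4567 0.1945 0.1074] [-0.0064  0.0009 -0.0125]
wrist [0.4798 0.1982 0.108 ] [-0.0297  0.0005 -0.0131]
wrist [0.4874 0.1995 0.1078] [-0.0374  0.0005 -0.0129]
```

Run:
```python
from h import *
got(.375,.15,.15,dyaw=-2.97,world=True)
got(.375,-.02,.15,dyaw=-2.97,world=True)
c=cam('scene'); print(px2w(c,363.6,333,worldz=.032))
im=c['image'][:,:,::-1]
cv2.imwrite('pics/s19.png',cv2.resize(im[305:365,335:415],None,fx=9,fy=9,interpolation=cv2.INTER_CUBIC))
```

```text
t 20.7 tip now [0.4506 0.1926 0.0949] row [0.002, 0.0, 0.001] [0.2727, -0.0963, -0.184] rows>= 2.1 q [0.25, 0.44, 1.8, 0.0, 0.91, -1.5] F [-0.3  0.4 -0.4] M [ 0.07  0.04 -0.01] op 0.0139
t 20.7 tip now [0.4506 0.1926 0.0949] row [0.002, 0.0, 0.001] [0.3699, -0.6546, -0.1856] rows>= 4.6 q [0.25, 0.44, 1.8, 0.0, 0.91, -1.5] F [-0.3  0.4 -0.4] M [ 0.07  0.04 -0.01] op 0.0139
[ 0.42856766 -0.31413108  0.032     ]
```

View pics/s19.png

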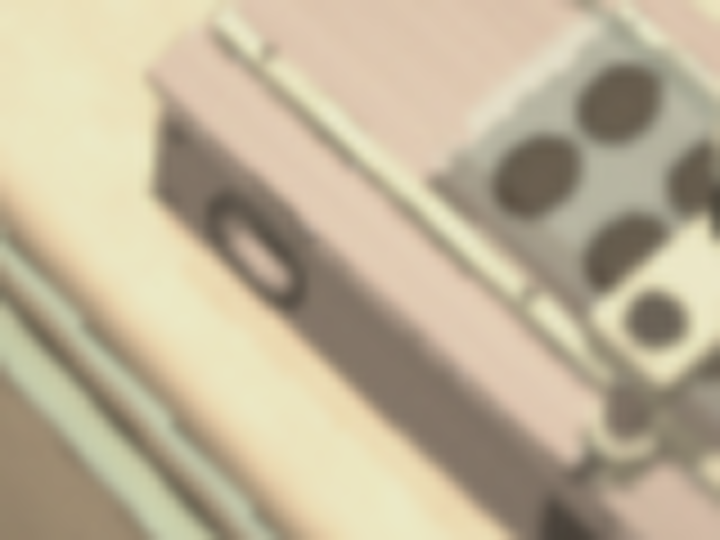

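Emit:
arm_command(
  motion=[
    [[0,0,0,0.12,0,-0.18,-1],[0,0,0,0.25,-0.05,-0.185,-1],[0,0,0,0.29,-0.15,-0.185,-1],[0,0,0,0.32,-0.3,-0.185,-1],[0,0,0,0.35,-0.45,-0.185,-1],[0,0,0,0.37,-0.6,-0.185,-1],[0,0,0,0.37,-0.655,-0.185,-1],[0,0,0,0.37,-0.655,-0.185,-1]],
  ],
)

```text
time: 21.55
tool_pos: [0.3744, -0.022, 0.1089]
tool_rot: [3.138, -0.003, -2.973]
contact_force: [-0.8, 0.3, -0.3]
opening: 0.0139
```

Run:
```python
from h import *
got(.29,-.318,.13,dyaw=3.199,world=True)
```

```text
t 21.55 tip now [ 0.3746 -0.0221  0.1484] row [0.002, -0.002, 0.071] [0.4425, -0.9257, 0.0598] rows>= 6.2 q [-0.27, 0.17, 2.02, 0.0, 0.96, -2.01] F [-0.8  0.3 -0.3] M [ 0.06  0.07 -0.  ] op 0.0139
```

Emit:
arm_command(
  motion=[
    [[0,0,0,0.0,-0.15,0,-1],[0,0,0.01,0.05,-0.3,0,-1],[0,0,0.03,0.12,-0.45,0,-1],[0,0,0.05,0.22,-0.6,0,-1],[0,0,0.07,0.33,-0.75,0,-1],[0,0,0.071,0.42,-0.9,0.03,-1],[0,0,0.071,0.443,-0.926,0.06,-1],[0,0,0.071,0.443,-0.926,0.06,-1]],
  ],
)

```text
time: 22.35
tool_pos: [0.2902, -0.3172, 0.0894]
tool_rot: [3.136, -0.004, -3.084]
contact_force: [-0.3, 0.5, -0.3]
opening: 0.014
```

Run:
```python
from h import *
got(.29,-.318,.0265,dyaw=3.199,world=True)
cam('wrist','w20.png')
```

```text
t 22.35 tip now [ 0.2904 -0.3174  0.1289] row [0.004, -0.002, 0.0] [-0.0005, -0.0044, 0.3412] rows>= 2.0 q [-1.01, 0.3, 1.91, -0.0, 0.94, -2.64] F [-0.3  0.5 -0.3] M [ 0.07 -0.   -0.05] op 0.014
```

View pics/w20.png

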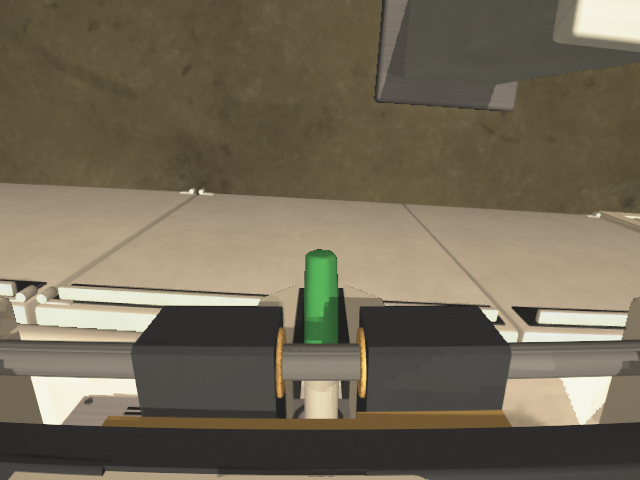

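Emit:
arm_command(
  motion=[
    [[0.003,0,0,0,0,0.12,-1],[0.003,0,0,0,0.02,0.24,-1],[0.003,0,0,0,0.027,0.341,-1],[0.003,0,0,0,0.027,0.341,-1],[0.003,0,0,0,0.027,0.341,-1]],
  ],
)

```text
time: 22.9
tool_pos: [0.2914, -0.3071, -0.0107]
tool_rot: [-3.141, -0.003, -3.079]
contact_force: [-0.2, -1.0, 0.2]
opening: 0.0132
```

```bash
python3 st.py
python3 - <<'E'
from h import *
o=robot.observe(); R0=R.from_euler('xyz',o['tool_rot']); tip=o['tool_pos']-R0.apply([0,0,OFF])
E_=tip+R0.apply([-.1085,.0007,-.0055]); print('marker end',E_, 'dir',-R0.as_matrix()[:,0])
print('near corner',T2W(-.125,-.068),'mouth from w2',T2W(-.0749,-.068))
c=cam('scene'); im=c['image'][:,:,::-1]; print('proj end',w2px(c,E_),'proj mouth',w2px(c,[*T2W(-.0749,-.068),.032]),'corner',w2px(c,[*T2W(-.125,-.068),.07]))
cv2.imwrite('pics/s21.png',cv2.resize(im[300:360,320:400],None,fx=9,fy=9,interpolation=cv2.INTER_CUBIC))
c=cam('side'); im=c['image'][:,:,::-1];print('side end',w2px(c,E_))
cv2.imwrite('pics/d21.png',cv2.resize(im[180:270,320:440],None,fx=6,fy=6,interpolation=cv2.INTER_CUBIC))
E
```

```text
22.9 [ 0.2914 -0.3071 -0.0107] [-3.141e+00 -3.000e-03 -3.079e+00] F [-0.2 -1.   0.2] M [0.014 0.011 0.011] q6 -2.621 e6 [ 9.000e-02 -3.668e+01 -1.237e+01 -5.000e-02  0.000e+00  2.000e-02] op 0.0132
marker end [ 0.39978385 -0.29957202  0.03402134] dir [ 0.99802804  0.06271734 -0.00256075]
near corner (np.float64(0.4259790664114276), np.float64(-0.2588929251858686)) mouth from w2 (np.float64(0.42887054974994565), np.float64(-0.3089094157075263))
proj end [351.36862429 334.68870373] proj mouth [362.34514953 331.51107724] corner [349.75171709 310.90996728]
side end [367.8948576 228.5023041]
```

View pics/s21.png

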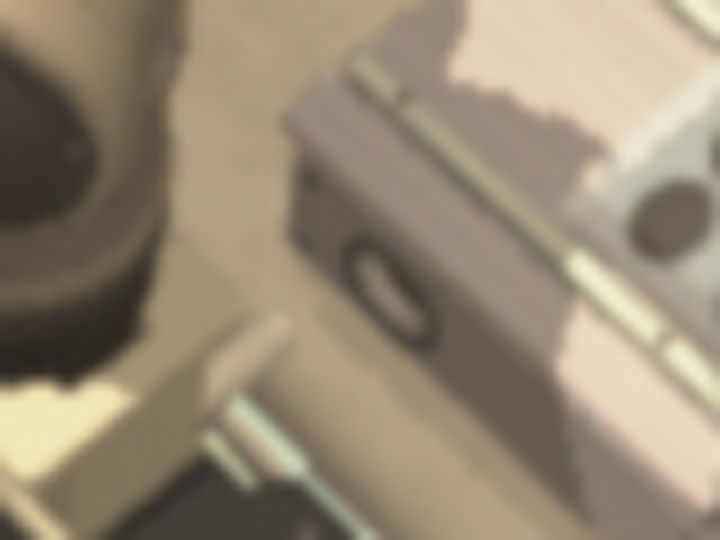

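View pics/d21.png

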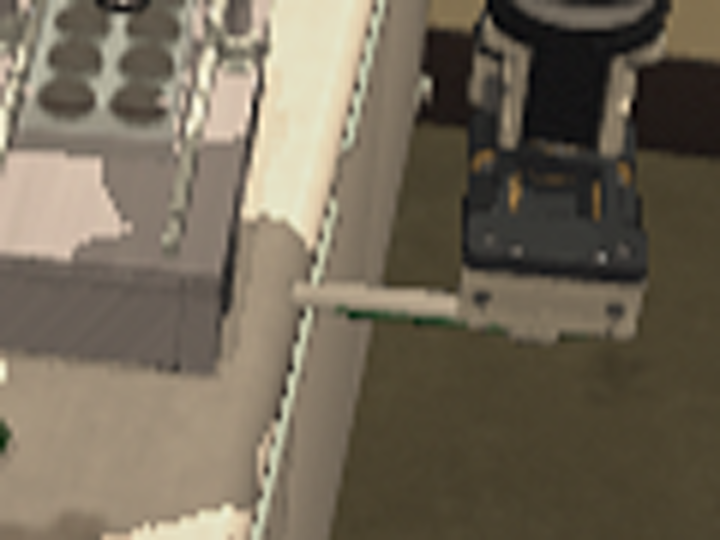

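In the scene view the marker end sits at (351.9,335.6) and the mouth at (363.3,332.4). Both match my projections to within about 1 px. I need to shift about 11 mm to -y and 2 mm down before advancing.

Emit:
arm_command(
  motion=[
    [[0,0,0,0,-0.037,0.006,-1],[0,0,0,0,-0.037,0.006,-1],[0,0,0,0,-0.037,0.006,-1]],
  ],
)

```text
time: 23.3
tool_pos: [0.2916, -0.3202, -0.0122]
tool_rot: [-3.138, -0.001, -3.081]
contact_force: [0.0, 0.1, -0.5]
opening: 0.0136
```

Emit:
arm_command(
  motion=[
    [[0,0,0,-0.03,0,0,-1],[0,0,0,-0.06,0,0,-1],[0,0,0,-0.08,0,0,-1],[0,0,0,-0.09,0,0,-1],[0,0,0,-0.09,0,0,-1]],
  ],
)

```text
time: 23.8
tool_pos: [0.3189, -0.3176, -0.013]
tool_rot: [-3.139, -0.002, -3.08]
contact_force: [-0.7, 0.0, -0.2]
opening: 0.0136
```

```bash
cat > pe.py <<'E'
from h import *
o=robot.observe(); R0=R.from_euler('xyz',o['tool_rot']); tip=o['tool_pos']-R0.apply([0,0,OFF])
E_=tip+R0.apply([-.1085,.0007,-.0055]); c,s=np.cos(tp[2]),np.sin(tp[2]); e=E_[:2]-np.array(tp[:2])
print('end world',E_.round(4),'table',(c*e[0]+s*e[1]).round(4),(-s*e[0]+c*e[1]).round(4))
E
python3 st.py; python3 pe.py
python3 - <<'E'
from h import *
c=cam('scene'); im=c['image'][:,:,::-1]
cv2.imwrite('pics/s22.png',cv2.resize(im[300:360,320:400],None,fx=9,fy=9,interpolation=cv2.INTER_CUBIC))
E
```

```text
23.8 [ 0.3189 -0.3176 -0.013 ] [-3.139e+00 -2.000e-03 -3.080e+00] F [-0.7  0.  -0.2] M [ 0.05   0.033 -0.   ] q6 -2.581 e6 [ 2.500e-01 -4.075e+01 -1.437e+01 -3.000e-02  1.000e-02  7.000e-02] op 0.0136
end world [ 0.4272 -0.31    0.0318] table -0.0739 -0.0697
```

View pics/s22.png

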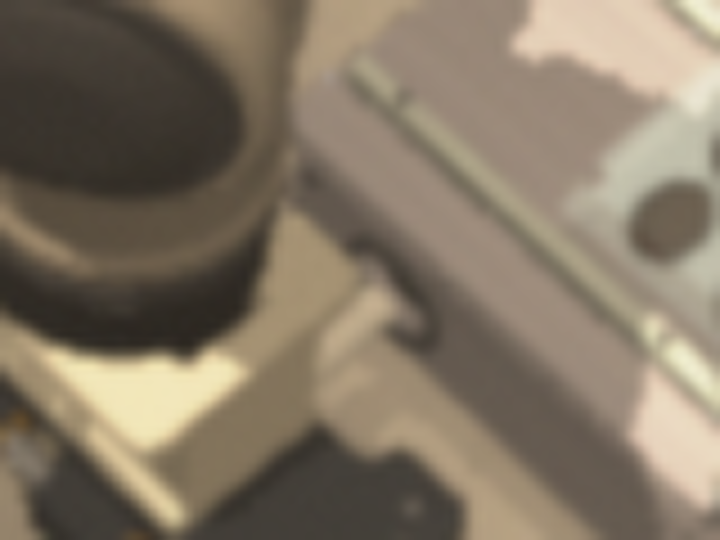

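The marker end is at the mouth and centred. Pressing step by step.

Emit:
arm_command(
  motion=[
    [[0,0,0,-0.015,0,0,-1],[0,0,0,-0.025,0,0,-1],[0,0,0,-0.03,0,0,-1]],
  ],
)

```text
time: 24.15
tool_pos: [0.3277, -0.3173, -0.0129]
tool_rot: [-3.139, -0.002, -3.081]
contact_force: [0.9, -0.3, -0.8]
opening: 0.0139
```

```bash
python3 st.py; python3 pe.py
```

```text
24.15 [ 0.3277 -0.3173 -0.0129] [-3.139e+00 -2.000e-03 -3.081e+00] F [ 0.9 -0.3 -0.8] M [0.03  0.041 0.022] q6 -2.564 e6 [ -0.08 -41.38 -14.32  -0.05  -0.    -0.  ] op 0.0139
end world [ 0.436  -0.3099  0.0319] table -0.0735 -0.0609
```

Emit:
arm_command(
  motion=[
    [[0,0,0,-0.005,0,0,-1],[0,0,0,-0.01,0,0,-1],[0,0,0,-0.01,0,0,-1]],
  ],
)

```text
time: 24.45
tool_pos: [0.3301, -0.3168, -0.013]
tool_rot: [-3.14, -0.003, -3.081]
contact_force: [-3.6, -0.5, -0.6]
opening: 0.0133
```

```bash
python3 st.py; python3 pe.py
```

```text
24.45 [ 0.3301 -0.3168 -0.013 ] [-3.140e+00 -3.000e-03 -3.081e+00] F [-3.6 -0.5 -0.6] M [ 0.008  0.503 -0.023] q6 -2.558 e6 [ 1.050e+00 -4.172e+01 -1.534e+01  3.900e-01 -4.200e-01  1.000e-02] op 0.0133
end world [ 0.4384 -0.3094  0.0317] table -0.0739 -0.0585
```

Emit:
arm_command(
  motion=[
    [[0,0,0,-0.006,0,0,-1],[0,0,0,-0.012,0,0,-1],[0,0,0,-0.012,0,0,-1]],
  ],
)

```text
time: 24.75
tool_pos: [0.3332, -0.3163, -0.0131]
tool_rot: [-3.141, -0.004, -3.08]
contact_force: [-6.3, -0.8, -1.0]
opening: 0.0137
```

```bash
python3 st.py; python3 pe.py
```

```text
24.75 [ 0.3332 -0.3163 -0.0131] [-3.141 -0.004 -3.08 ] F [-6.3 -0.8 -1. ] M [-0.135  1.038 -0.055] q6 -2.551 e6 [ 2.290e+00 -4.223e+01 -1.648e+01  9.400e-01 -9.400e-01 -2.000e-02] op 0.0137
end world [ 0.4416 -0.3089  0.0315] table -0.0742 -0.0553
```

Emit:
arm_command(
  motion=[
    [[0,0,0,-0.006,0,0,-1],[0,0,0,-0.01,0,0,-1],[0,0,0,-0.01,0,0,-1]],
  ],
)

```text
time: 25.05
tool_pos: [0.3332, -0.3146, -0.0139]
tool_rot: [3.138, -0.009, -3.08]
contact_force: [-17.4, -2.4, 0.4]
opening: 0.0138
```

```bash
python3 st.py; python3 pe.py
```

```text
25.05 [ 0.3332 -0.3146 -0.0139] [ 3.138 -0.009 -3.08 ] F [-17.4  -2.4   0.4] M [-0.355  2.986 -0.205] q6 -2.546 e6 [  6.5  -43.22 -19.89   2.84  -2.67  -0.13] op 0.0138
end world [ 0.4419 -0.3074  0.0302] table -0.0757 -0.0549
```

The button has bottomed out: force climbs to 17 N with no further travel, about 5 mm past first contact. Now I retract.

Emit:
arm_command(
  motion=[
    [[0,0,0,0.03,0,0,-1],[0,0,0,0.1,0,0,-1],[0,0,0,0.2,0,0,-1],[0,0,0,0.24,0,0,-1],[0,0,0,0.24,0,-0.08,-1],[0,0,0,0.24,0,-0.15,-1],[0,0,0,0.24,0,-0.15,-1]],
  ],
)

```text
time: 25.75
tool_pos: [0.2667, -0.3231, 0.0345]
tool_rot: [-3.134, 0.001, -3.081]
contact_force: [0.4, 0.2, 0.2]
opening: 0.0138
```

```bash
python3 st.py; python3 pe.py
python3 - <<'E'
from h import *
c=cam('scene'); im=c['image'][:,:,::-1]
cv2.imwrite('pics/s23.png',cv2.resize(im[290:370,320:420],None,fx=7,fy=7,interpolation=cv2.INTER_CUBIC))
w=cam('wrist','w23.png')
got(.42,-.10,.07,dyaw=3.14,world=True)
got(.42,-.10,.006,dyaw=3.14,world=True)
E
```

```text
25.75 [ 0.2667 -0.3231  0.0345] [-3.134e+00  1.000e-03 -3.081e+00] F [0.4 0.2 0.2] M [0.073 0.035 0.059] q6 -2.691 e6 [  0.06 -36.82 -15.89  -0.06   0.67  -0.  ] op 0.0138
end world [ 0.3749 -0.3155  0.0796] table -0.0715 -0.1222
t 25.85 tip now [ 0.2658 -0.3212  0.0719] row [-0.002, -0.0, 0.04] [-0.5579, 0.7052, 0.0032] rows>= 5.4 q [-1.06, 0.37, 2.02, -0.0, 0.76, -2.69] F [-0.5  0.2 -0.9] M [ 0.06 -0.01 -0.02] op 0.0138
t 25.85 tip now [ 0.2658 -0.3212  0.0719] row [-0.002, -0.0, 0.04] [-0.5581, 0.706, 0.2165] rows>= 5.6 q [-1.06, 0.37, 2.02, -0.0, 0.76, -2.69] F [-0.5  0.2 -0.9] M [ 0.06 -0.01 -0.02] op 0.0138
```

View pics/s23.png

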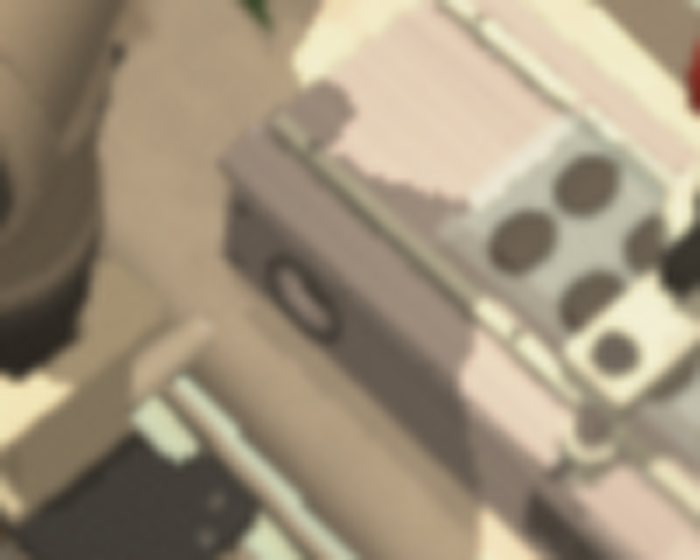

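View pics/w23.png

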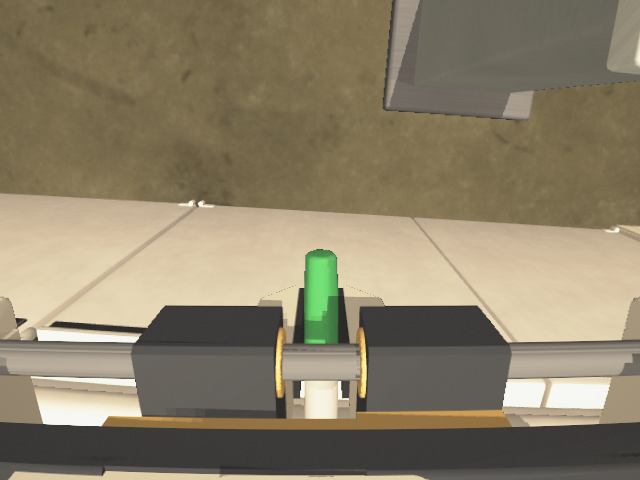

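The button mouth looks clear and the marker hasn't shifted in the grip. I'll check for free space before laying it down.

Run:
```python
from h import *
for n in ['scene','side']:
    c=cam(n) if n=='side' else load(n); f=240/np.tan(np.radians(float(c['fov_y']))/2)
    K=np.array([[f,0,float(c['cx'])],[0,f,float(c['cy'])],[0,0,1]])
    v,u=np.mgrid[0:480,0:640]; p=cv2.undistortPoints(np.stack([u,v],-1).reshape(-1,1,2).astype(float),K,np.array([float(c['k1']),0,0,0.]))[:,0]
    z=c['z_map'].reshape(-1); X=np.c_[p,np.ones(len(p))]*z[:,None]; T=c['cam_to_world']; W=X@T[:3,:3].T+T[:3,3]; W=W[z>0]
    m=(W[:,0]>.40)&(W[:,0]<.56)&(W[:,2]>.008)&(W[:,2]<.2)&(W[:,1]>-.23)&(W[:,1]<.05)
    for yl in np.arange(-.23,.05,.02):
        k=m&(W[:,1]>yl)&(W[:,1]<yl+.02)
        if k.sum(): print(n,round(yl,2),k.sum(),'x',W[k,0].min().round(3),W[k,0].max().round(3),'zmax',W[k,2].max().round(3))
    e=(abs(W[:,2])<.004)&(abs(W[:,1]+.11)<.02); print('counter edge x',np.percentile(W[e,0],1))
im=load('side')['image'][:,:,::-1]
cv2.imwrite('pics/d24.png',cv2.resize(im[215:335,240:400],None,fx=5,fy=5,interpolation=cv2.INTER_CUBIC))
got(.45,-.12,.10,dyaw=3.14,world=True)
```

```text
scene -0.21 99 x 0.505 0.559 zmax 0.039
scene -0.19 96 x 0.506 0.558 zmax 0.037
scene -0.17 8 x 0.508 0.531 zmax 0.023
scene -0.05 10 x 0.41 0.552 zmax 0.032
scene -0.03 53 x 0.417 0.554 zmax 0.033
scene -0.01 2 x 0.553 0.557 zmax 0.065
scene 0.01 95 x 0.535 0.56 zmax 0.065
scene 0.03 31 x 0.533 0.542 zmax 0.064
counter edge x -0.1483884568206715
side -0.21 15 x 0.509 0.559 zmax 0.033
side -0.19 167 x 0.509 0.56 zmax 0.037
side -0.17 38 x 0.511 0.56 zmax 0.029
side -0.07 117 x 0.417 0.455 zmax 0.032
side -0.05 125 x 0.412 0.552 zmax 0.033
side -0.03 198 x 0.413 0.556 zmax 0.034
side 0.01 62 x 0.54 0.56 zmax 0.063
side 0.03 14 x 0.536 0.539 zmax 0.065
counter edge x -0.14563127737189713
t 25.9 tip now [ 0.2655 -0.3207  0.0714] row [-0.001, -0.001, 0.04] [-0.6547, 0.6304, -0.098] rows>= 5.5 q [-1.06, 0.37, 2.02, -0.0, 0.76, -2.69] F [-0.6  0.5 -0. ] M [ 0.04  0.05 -0.01] op 0.0138
```

View pics/d24.png

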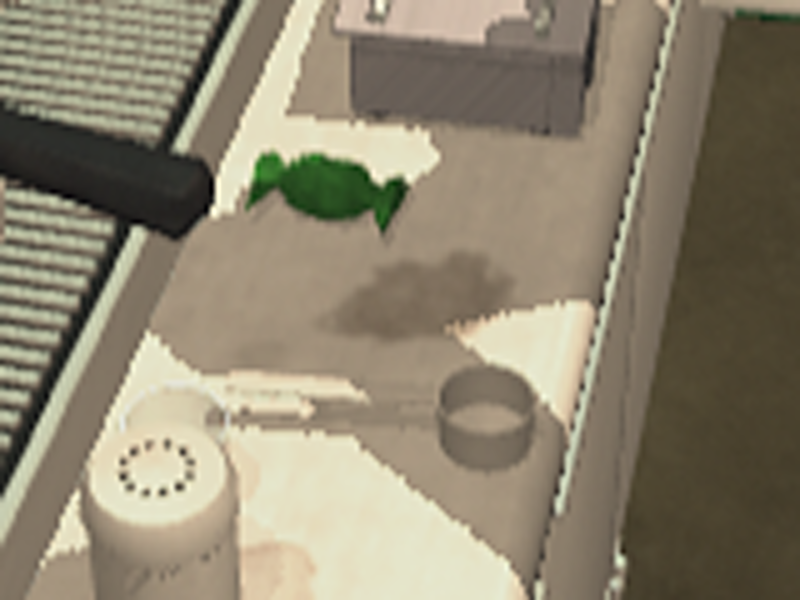

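Run:
```python
from h import *
c=load('side')
for x,y in [(575,330),(590,300),(600,270)]: print(px2w(c,240+x/5,215+y/5,worldz=0).round(3))
got(.442,-.12,.10,dyaw=3.14,world=True)
```

```text
[ 0.405 -0.124  0.   ]
[ 0.401 -0.147  0.   ]
[ 0.399 -0.17   0.   ]
t 25.9 tip now [ 0.2655 -0.3207  0.0714] row [-0.001, -0.001, 0.04] [-0.6281, 0.632, -0.098] rows>= 5.4 q [-1.06, 0.37, 2.02, -0.0, 0.76, -2.69] F [-0.6  0.5 -0. ] M [ 0.04  0.05 -0.01] op 0.0138
```

Emit:
arm_command(
  motion=[
    [[0,0,0,0,0.12,-0.098,-1],[0,0,0.01,-0.1,0.24,-0.098,-1],[0,0,0.02,-0.22,0.36,-0.098,-1],[0,0,0.03,-0.34,0.48,-0.098,-1],[0,0,0.04,-0.46,0.58,-0.098,-1],[0,0,0.04,-0.57,0.632,-0.098,-1],[0,0,0.04,-0.637,0.632,-0.098,-1],[0,0,0.04,-0.637,0.632,-0.098,-1]],
  ],
)

```text
time: 26.7
tool_pos: [0.4465, -0.119, 0.0598]
tool_rot: [-3.139, -0.002, -3.141]
contact_force: [0.1, -0.4, -0.9]
opening: 0.0137
```

Run:
```python
from h import *
got(.445,-.12,.006,dyaw=3.14,world=True)
```

```text
t 26.7 tip now [ 0.4465 -0.1189  0.0993] row [-0.001, -0.001, 0.002] [0.0044, -0.0028, 0.3109] rows>= 1.9 q [-0.42, 0.39, 1.87, -0.0, 0.89, -1.99] F [ 0.1 -0.4 -0.9] M [0.05 0.06 0.02] op 0.0137
```

Emit:
arm_command(
  motion=[
    [[0,0,0,0,0,0.1,-1],[0,0,0,0,0,0.2,-1],[0,0,0,0,0,0.27,-1],[0,0,0,0,0,0.3,-1],[0,0,0,0,0,0.309,-1],[0,0,0,0,0,0.309,-1]],
  ],
)

```text
time: 27.3
tool_pos: [0.444, -0.1204, -0.0318]
tool_rot: [-3.139, -0.002, 3.139]
contact_force: [-0.9, -0.2, 0.4]
opening: 0.0136
```

```bash
python3 st.py
```

```text
27.3 [ 0.444  -0.1204 -0.0318] [-3.139e+00 -2.000e-03  3.139e+00] F [-0.9 -0.2  0.4] M [ 0.101 -0.001  0.049] q6 -1.994 e6 [-7.000e-02 -4.145e+01 -1.298e+01 -5.000e-02 -1.000e-02 -0.000e+00] op 0.0136
```

Emit:
arm_command(
  motion=[
    [[0,0,0,0,0,0.006,-1],[0,0,0,0,0,0.011,-1],[0,0,0,0,0,0.011,-1],[0,0,0,0,0,0.011,-0.6],[0,0,0,0,0,0.011,-0.4],[0,0,0,0,0,0.011,-0.3],[0,0,0,0,0,0.011,-0.3],[0,0,0,0,0,0.011,-0.3]],
  ],
)

```text
time: 28.1
tool_pos: [0.4443, -0.1202, -0.0351]
tool_rot: [-3.139, -0.002, 3.14]
contact_force: [0.9, -0.5, -0.9]
opening: 0.0319
```

```bash
python3 st.py; python3 -c "
from h import *
cam('wrist','w25.png')"
```

```text
28.1 [ 0.4443 -0.1202 -0.0351] [-3.139e+00 -2.000e-03  3.140e+00] F [ 0.9 -0.5 -0.9] M [ 0.037  0.014 -0.018] q6 -1.994 e6 [  0.   -42.4  -13.11  -0.05   0.06  -0.  ] op 0.0319
```

View pics/w25.png

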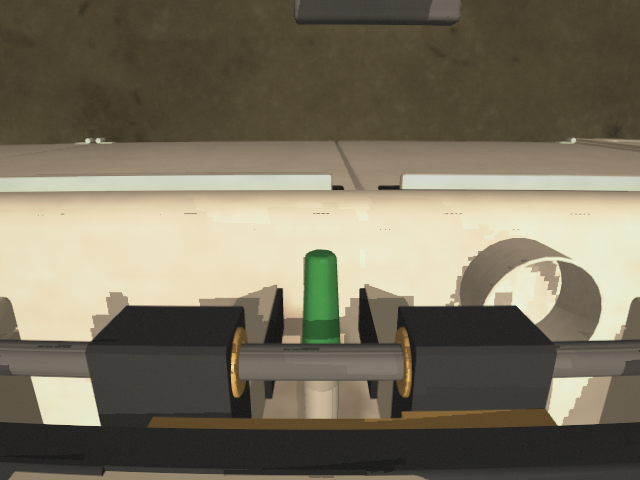

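Released, with the marker between the open fingers. I'll lift straight up, back away and check everything.

Emit:
arm_command(
  motion=[
    [[0,0,0,0,0,-0.05,-0.3],[0,0,0,0,0,-0.15,-0.3],[0,0,0,0.02,0,-0.3,-0.3],[0,0,0,0.08,0,-0.45,-0.3],[0,0,0,0.15,0,-0.55,-0.3],[0,0,0,0.18,0,-0.6,-0.3],[0,0,0,0.18,0,-0.6,-0.3],[0,0,0,0.18,0,-0.6,-0.3]],
  ],
)

```text
time: 28.95
tool_pos: [0.3907, -0.1197, 0.1447]
tool_rot: [-3.139, -0.001, 3.139]
contact_force: [-0.9, -0.4, 0.4]
opening: 0.0319
```

```bash
python3 st.py
python3 - <<'E'
from h import *
c=cam('side'); im=c['image'][:,:,::-1]
cv2.imwrite('pics/d26.png',cv2.resize(im[120:320,230:430],None,fx=3,fy=3,interpolation=cv2.INTER_CUBIC))
c=cam('scene'); im=c['image'][:,:,::-1]
cv2.imwrite('pics/s26.png',cv2.resize(im[270:395,330:490],None,fx=5,fy=4.8,interpolation=cv2.INTER_CUBIC))
E
```

```text
28.95 [ 0.3907 -0.1197  0.1447] [-3.139e+00 -1.000e-03  3.139e+00] F [-0.9 -0.4  0.4] M [ 0.035 -0.002  0.008] q6 -2.05 e6 [-7.000e-02 -3.312e+01 -2.217e+01 -9.000e-02  1.300e-01 -1.000e-02] op 0.0319
```

View pics/d26.png

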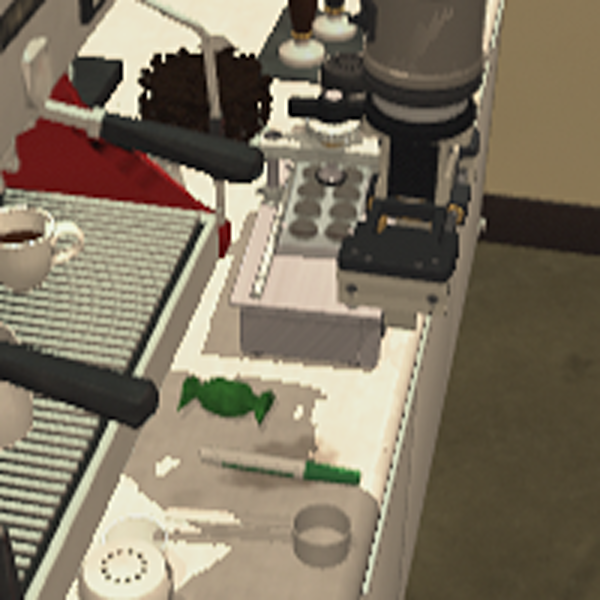

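View pics/s26.png

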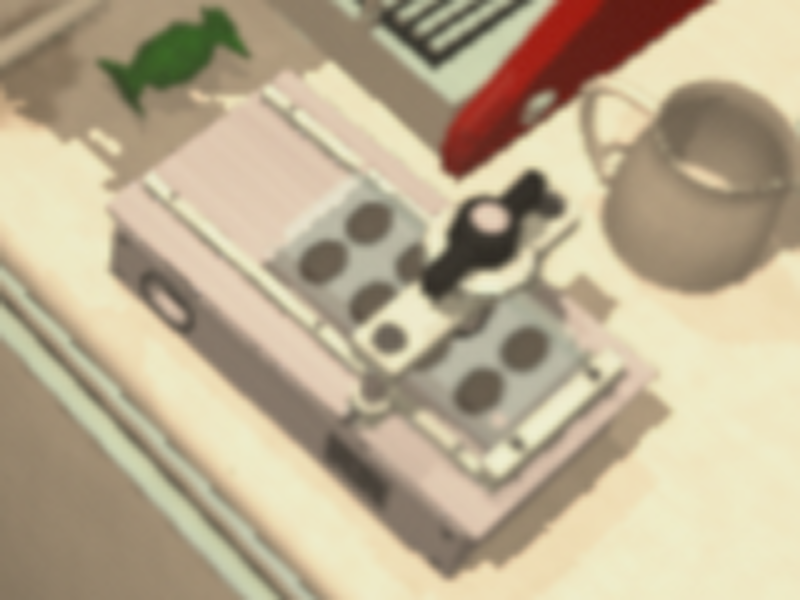

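The pictures show the mould at the stop under the pad, the button mouth clear, the marker lying flat on the worktop, and the sweet, scoop and shaker in place. I'm handing in.

```bash
python3 -c "
from h import *
print(robot.hand_in())"; python3 st.py
```

```text
the job is handed in; nothing more can be done
None
the job is handed in; nothing more can be done
```

I did every step of the task and handed it in at about 29 s of the 72 s allowed. The hand-in reports no verdict.

- **Mould:** I pushed it to the end stop. It stopped moving at about 12 N, with its back face where it should be when fully home.
- **Clamp:** I turned the wing handle clockwise about 3 rad. Torque peaked at 0.37 N m and then dropped while the handle stopped descending, so I took this as the first click. A small further turn showed torque rising again before the next tooth, so I backed off and released there, at one click. I could not measure the clamp force or read the ratchet angle directly.
- **Button:** I pressed it in with the marker's white end until it bottomed out at 17 N, about 5 mm after first contact. After I backed off, the button mouth looked clear in the picture.
- **Marker:** It is lying on the worktop near x = 0.485, y = -0.12 m. I put it 2 cm past the suggested spot to keep the fingers clear of the scoop.
- **Other things:** In the last pictures the sweet, scoop and shaker look unmoved. The teaspoon is not in those views, but the arm never went near it after I picked up the marker. The robot is touching nothing.

**What disagreed:** the real fingertips are about 39.5 mm behind the TCP the robot reports. My first push therefore passed over the mould without touching it. I measured the offset in the camera depth and corrected for it from then on. The marker also gripped at 13.6 mm rather than 16 mm, probably because its cap is tapered, and it did not slip.

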